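# Turn a circuit card over in its tilted holder and clamp it

### The job

The circuit card leans in the tilted holder with its component side facing out; turn it over so that its solder side faces out, and stand it back in the holder on its contact edge, grip rail up and leaning on the two back rails. Then slide the holder's jaw along until it presses the card firmly against the fixed stop, and let go. Leave the bottle, tape, tweezers and brush beside the holder where they are.

Things in the scene. Friction and masses are not known exactly. Their poses are not given: they have to be found in the camera images.
- holder: Fixed tilted card holder on an aluminium base plate 165 (front to back) x 216 mm, standing on the bench. Origin: on the bench straight below the middle of the card seat's ledge line. At yaw 0 it faces the robot: its -x is the front, +x the back, z up. It stands turned by 30 to 50 degrees, so that it faces the robot's right.
- deck: Reclined seat of the holder, leaning back 35 degrees from vertical. Origin: middle of the seat, on the ledge, 35 mm above the bench, in the plane of the back rails' faces. x along the ledge (to the right, seen from the front), y up the slope, z out to the front. Ledge 20 mm deep, its lip 7 mm high with inner face at z = 15 mm. Back rails at x = -56..-44 and 44..56 mm, up to y = 72 mm.
- stop_face (a point): On the deck's ledge line, in the clamping face of the fixed stop, a dark steel block 40 mm high up the slope: deck frame (-60, 0, 0) mm, facing the deck's +x. The 120 mm card against it has its middle at deck x = 0. Between the back rails there is a gap 88 mm wide and 16 mm deep that takes the card's components.
- card: Loose circuit card, 160 g, 120 long (x) x 110 high (y) mm: dark blue board 4 mm thick with an aluminium grip rail along the top and brass contacts along the bottom edge. Origin: its middle, in the mid-plane, 55 mm above the contact edge. z points out of the component side (heat sink etc., up to 12 mm high, |x| < 34, y -30 to 22 mm), at first out of the holder. The solder side is flat.
- card_rail (a point): Middle of the card's grip rail, 46 mm from the card's origin towards its +y. The rail is 10 mm thick (along card z, centred), 18 mm high and 120 mm long; its top edge is 9 mm above this point. The board below it is free of components for 15 mm.
- jaw (a joint): Sliding jaw on the guide rod, in m: its clamping face is 110 mm + this value from the fixed stop, so it reads 0.010 when shut on the card. It starts open; larger is more open (deck +x; travel 0 to 0.058). It slides stiffly (2.5 N) and stays where left. Its dark steel finger is 12 mm thick along the travel and bears on the card's side edge 9 to 39 mm up the slope.
- jaw_knob (a point): On the axis of the jaw's black knob, 8 mm below its top. The knob stands upright (vertical) on the jaw's carriage in front of the card, 18 mm in diameter, its gripping part 30 mm high (8 mm above to 22 mm below this point). It moves with the jaw.
- solvent_bottle: Blue bottle with a white cap, 58 mm in diameter, 121 mm high, standing; origin at the centre of its underside. A bystander.
- kapton_roll: Roll of amber tape, 76 mm across, 19 mm high, lying flat; origin at the centre of its underside. A bystander.
- tweezers_a: Steel tweezers 118 mm long, lying; origin at the centre of the underside. A bystander.
- brush_a: Black brush 140 mm long, lying; origin at the centre of the underside. A bystander.
Things that resemble listed ones, but are neither listed nor needed, are in the scene too. What is shaped like the card but pink is not meant.

How it is judged:
On the way, in this order (a step that is already met when the one before it is completed fails the run):
1. the card, turned over, stands back on the ledge on its contact edge and leans on the back rails (angle between card's own z axis and vertical between 2.04 and 2.32 rad and y of card in the frame of deck between 0.05 and 0.06 m and z of card in the frame of deck between -0.003 and 0.009 m and y of card_rail in the frame of deck above 0.094 m and value of joint jaw above 0.0135 m), for 0.2 s.
2. the jaw presses the card against the fixed stop with at least 2 N (angle between card's own z axis and vertical between 2.04 and 2.32 rad and y of card in the frame of deck between 0.05 and 0.06 m and z of card in the frame of deck between -0.003 and 0.009 m and y of card_rail in the frame of deck above 0.094 m and value of joint jaw below 0.013 m and contact force between jaw and card above 2 N), for 0.05 s.
At the end, for the whole second after the job is handed in: Card in the holder, solder side out, rail up, reclined as the deck within 8 degrees, its middle 50 to 60 mm up the slope, at most 9 mm off the back-rail plane and within 4 mm of the seat's middle sideways; jaw under 0.013 (3 mm from shut on the card); card at rest, not held (angle between card's own z axis and vertical between 2.04 and 2.32 rad and y of card in the frame of deck between 0.05 and 0.06 m and z of card in the frame of deck between -0.003 and 0.009 m and y of card_rail in the frame of deck above 0.094 m and x of card in the frame of deck between -0.004 and 0.004 m and value of joint jaw below 0.013 m and linear speed of card below 0.02 m/s and contact force between the fingers and card below 0.05 N); the robot touches nothing.
It fails at once if a bystander (bottle, tape roll, tweezers, brush) is moved by more than 30 mm (distance of any of solvent_bottle, kapton_roll, tweezers_a, brush_a from where it was at the start of the episode above 0.03 m).
It also fails if it takes over 56 s, if anything falls off the work surface, if the arm or the gripper's body presses on something with over 40 N, if the wrist force passes 120 N, or if a joint passes its speed limit or range.

### The arm

A 6-joint arm with a two-finger parallel gripper is mounted at the origin on a cart in front of the work surface, level with it; the furniture and walls round the work are solid. World frame = base frame: x ahead of the robot, y to its left, z up, the work surface at z = 0. Lengths are in m, angles in rad, forces in N, time in s.
With the tool pointing down it reaches from about 0.375 to 0.9 m from the base axis. Payload 3.1 kg.
Tool frame: the origin (TCP) lies midway between the tips of the shut fingers; the grasp point (between the pads) lies 19 mm behind it (manip.grip_depth is the distance from the TCP to the grasp point, in m); z points along the fingers, y is the direction in which the jaws open and shut (so a half turn about z gives the same grasp; the last joint's range is limited). The gripper opens to 85 mm and grips with 20 to 120 N. Pads are 22 mm wide; open, the fingers measure 114 mm over their backs; the gripper's body (76 mm by 85 mm) begins 54 mm behind the grasp point. The pads swing forward as they close: fully open they stand 13 mm farther back than shut.
Start: joints at [1.06, 0.527, 1.433, -0, 1.181, -0.178], TCP at [0.204, 0.591, 0.231] pointing down, gripper open.
Joint ranges: [-3.08, 3.08], [-0.75, 2.2], [0.22, 2.44], [-1.43, 4.57], [0, 2.65], [-2.85, 2.85]. Speed limits (rad/s): [2.79, 2.79, 3.14, 3.14, 3.14, 3.14].

### API

Orientations are given as a unit quaternion [x, y, z, w].
In Python, from station import manip gives the robot as it stands.
- The arm moves only by the tool move_arm, never from a script. Its arguments are lists of equal length, an entry for each row: "translation": the shift along the tool's x, y, z in cm, a list of three; "angular": the turn, a rotation vector about the tool's x, y, z in degrees, a list of three; "hand": the finger opening in cm, from 0 to 8.54. In form: {"translation": [[tx, ty, tz], ...], "angular": [[rx, ry, rz], ...], "hand": [hand, ...]}. A call has 1 to 5 rows; each row is the pose to reach, as a shift and turn from the pose commanded when the call began, along the tool's axes at that moment; what a row does not reach only later rows make up. A row lasts 1/12 s, in which the tool goes at most 41.7 mm and 7.16 degrees, less where a joint would pass 70% of its speed; a pose out of reach is approached as far as the arm can. A call with a gripper value outside its range is refused whole. The fingers move at their own pace and stop on an object; "squeeze" is the grip in N (left out, the last holds). Time passes only in rows, so rows that repeat a pose let the fingers close. It gives the time, the measured TCP pose, the force and the opening at its end, in the units of the state.
- manip.sense(): the state, without advancing time (a new reading comes with each control period).
- manip.snapshot(name): name is "side" or "top" or "wrist"; returns a dict with "pixels" (420x560x3 uint8, red, green, blue), "fx", "fy", "cx", "cy" (pixels), "origin" and "orientation" of the camera in the world; the wrist camera has in their place "T_tool_cam" (4x4, takes a point from camera to tool coordinates, whose origin is the TCP and whose axes are the flange's). Camera axes: x right, y up, looking along -z (the intrinsics and any distortion apply to the point x, -y, -z); pixel columns grow to the right and rows downward; lengths in m; the calibration is good to about 2 mm. A picture is of the moment at which its call begins: read the wrist's pose just before it. There is no depth.
- manip.sign_off(): hands the job in, once; it reports no verdict.
Trained networks look in the newest picture that a camera, given by its name, has taken for a name from the list of things; names that differ only in an ending like _2 or _b are one class to them, and where a whole thing is asked for, a point or a joint stands for the part that bears it (a point fixed in the world has none). Each returns a list of dicts, best first, with "score" (0 to 1); they miss things now and then, are a little off and sometimes report something else, mostly with a low value. They report only what shows in the picture. A call takes as long as a camera call. They do not tell look-alikes from the thing itself.
- manip.trace(query, camera): "pixels" (420x560 bool, what is visible of it) and "extent" ([left, top, width, height] in pixels, round what is visible of it).
- manip.mark_of(query, camera): "point" ([column, row] in pixels: a listed point, or the origin of a listed thing).
The state is a dict: "t": time; "q": joint angles; "qd": joint speeds; "tau": joint torques, N m; "tcp_pos": TCP position; "tool_rot": TCP orientation; "force": force on the tool from outside, world axes, zero at the start; "ft_torque": the same for the moment, N m; "finger_gap": opening from 0.0 (shut) to 1.0 (fully open).
Only numpy, scipy, OpenCV 4.12 (cv2) and the standard library are available. Lean on these libraries where they do the work, as an engineer would, in place of code of your own. Each camera call takes 0.05 s, during which the arm holds its last target.

## Working session

There is one attempt and no reset: what is moved stays moved. The work goes in short steps, Python scripts to look and compute and a tool call to move; the robot and the scene stay as the last step left them, time stands still between calls to the robot, and variables do not carry over. Pictures are saved under pics/ and viewed, and the job is handed in when it is done.

Besides the shell and the picture viewer there is one more tool, called after "Emit:" by a JSON object that holds its "method" and its "body". move_arm: Moves the arm, as the interface text tells. Its arguments: {"type":"object","properties":{"translation":{"type":"array","items":{"type":"array","items":{"type":"number"}}},"angular":{"type":"array","items":{"type":"array","items":{"type":"number"}}},"hand":{"type":"array","items":{"type":"number"}},"squeeze":{"type":"number"}},"required":["translation","angular","hand"]}

```bash
ls; mkdir -p pics; python3 - <<'E'
from station import manip
import cv2
print(manip.sense())
for c in ["side","top","wrist"]:
    s=manip.snapshot(c)
    cv2.imwrite(f"pics/{c}0.png",s["pixels"][:,:,::-1])
    print(c,{k:v for k,v in s.items() if k!="pixels"})
    for q in ["card","card_rail","jaw_knob","stop_face","deck","holder","jaw"]:
        try: print(q,[(m["point"],round(m["score"],2)) for m in manip.mark_of(q,c)][:3])
        except Exception as e: print(q,e)
E
```

```text
pics
{'t': 0.0, 'q': array([ 1.05950822e+00,  5.28414300e-01,  1.43392976e+00, -2.40231722e-05,
        1.18138782e+00, -1.78488004e-01]), 'qd': array([ 0.0013443 , -0.00054932,  0.00048711, -0.00070529,  0.0004993 ,
        0.00076379]), 'tau': array([-9.52415794e-04, -4.42353094e+01, -1.78023112e+01, -3.51212493e-04,
        8.52200756e-03, -1.60518990e-06]), 'tcp_pos': array([0.20379193, 0.59007315, 0.23035675]), 'tool_rot': array([ 1.65628600e-01,  9.86187620e-01, -1.01038434e-03, -3.51174229e-04]), 'force': array([ 0.86928495, -0.0441534 ,  0.08452726]), 'ft_torque': array([ 0.05844288, -0.05149029, -0.00170775]), 'finger_gap': 1.000098808742597}
side {'fx': 529.9304271756291, 'fy': 529.9304271756291, 'cx': 278.5062527010655, 'cy': 205.5461019881763, 'origin': array([-0.57377797, -0.22056916,  0.71080281]), 'orientation': array([ 0.3983763 , -0.33474597, -0.54393667,  0.65831175])}
card [([382.5, 224.4], 0.58), ([246.7, 223.1], 0.57)]
card_rail [([239.6, 206.7], 0.81), ([369.9, 218.3], 0.78)]
jaw_knob [([293.1, 219.9], 0.56), ([241.9, 206.9], 0.38)]
stop_face []
deck []
holder [
[... 660 characters left out ...]
 jaw_knob, kapton_roll, solvent_bottle, stop_face, tweezers
wrist {'fx': 315.94172584924235, 'fy': 315.94172584924235, 'cx': 280.2273975075494, 'cy': 216.01208085442752, 'T_tool_cam': array([[-3.02638690e-05,  9.59194942e-01,  2.82745577e-01,
         7.05830433e-02],
       [ 9.99998639e-01,  4.95418067e-04, -1.57363620e-03,
        -6.91430743e-04],
       [-1.64950116e-03,  2.82745145e-01, -9.59193652e-01,
        -1.43101176e-01],
       [ 0.00000000e+00,  0.00000000e+00,  0.00000000e+00,
         1.00000000e+00]])}
card []
card_rail []
jaw_knob []
stop_face []
deck []
holder []
jaw it knows: brush, card, card_rail, deck, holder, jaw_knob, kapton_roll, solvent_bottle, stop_face, tweezers
```

View pics/side0.png

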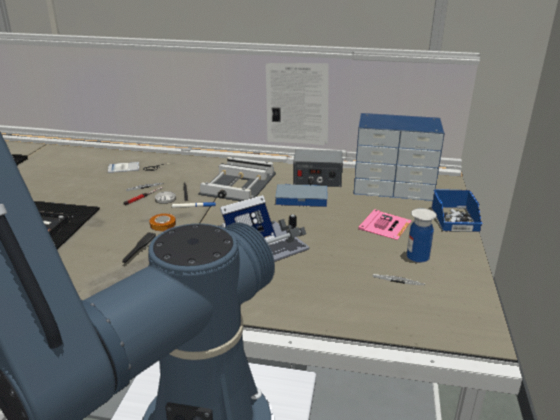

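View pics/top0.png

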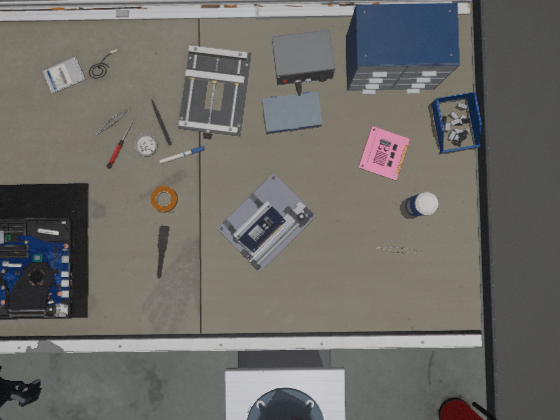

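View pics/wrist0.png

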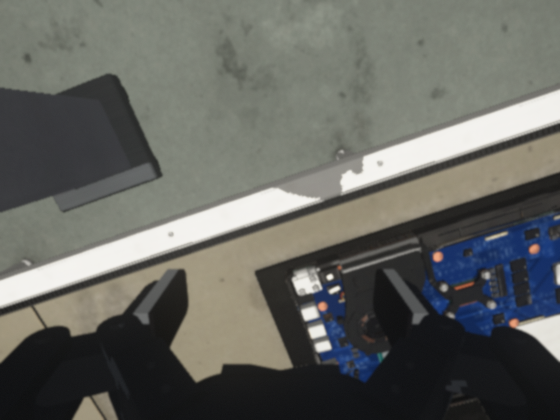

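```bash
cat > h.py <<'E'
import numpy as np, cv2
from scipy.spatial.transform import Rotation as R
from scipy.optimize import least_squares
CAM={'side':(529.93,529.93,278.506,205.546,np.array([-0.57377797,-0.22056916,0.71080281]),R.from_quat([0.3983763,-0.33474597,-0.54393667,0.65831175]).as_matrix()),
'top':(535.452,535.452,279.275,202.34,np.array([5.14642773e-01,-4.56158862e-04,1.44958493]),R.from_quat([-0.02196724,0.01889323,0.71182485,-0.70175913]).as_matrix())}
def wristcam(s,st):
    T=np.eye(4);T[:3,:3]=R.from_quat(st['tool_rot']).as_matrix();T[:3,3]=st['tcp_pos']
    M=T@s['T_tool_cam']
    return (s['fx'],s['fy'],s['cx'],s['cy'],M[:3,3],M[:3,:3])
def proj(c,p):
    v=(np.atleast_2d(p)-c[4])@c[5]
    return np.c_[c[2]+c[0]*v[:,0]/-v[:,2], c[3]+c[1]*(-v[:,1])/-v[:,2]]
def ray(c,uv):
    d=np.array([(uv[0]-c[2])/c[0],-(uv[1]-c[3])/c[1],-1.]);return c[4],c[5]@d
def deckR(yaw):
    X=np.array([np.sin(yaw),-np.cos(yaw),0]);b=np.array([np.cos(yaw),np.sin(yaw),0]);t=np.radians(35)
    Y=np.sin(t)*b+np.cos(t)*np.array([0,0,1]);return np.c_[X,Y,np.cross(X,Y)]
def d2w(h,p):
    return np.array([h[0],h[1],.035])+np.atleast_2d(p)@deckR(h[2]).T
E
python3 - <<'E'
from h import *
obs=[('top',(-.06,0,0),(250,252.8),0),('top',(0,0,0),(269.8,234.5),0),('top',(0,.055,.002),(260.8,227.1),1),('side',(0,.055,.002),(246.7,223.1),1),('side',(0,.101,.002),(239.6,206.7),1)]
def f(p):
    r=[]
    for c,q,uv,k in obs:
        q=np.array(q);q[0]+=k*p[3]
        r+=list((proj(CAM[c],d2w(p,q))[0]-uv))
    r+=list(proj(CAM['top'],[p[0],p[1],0])[0]-[267.6,235.1])
    return np.array(r)
s=least_squares(f,[.43,.03,.65,0],loss='soft_l1');print(s.x,np.degrees(s.x[2]),f(s.x).round(1))
E
```

```text
[ 0.50987577  0.03692727  0.82652124 -0.00203993] 47.356179007184835 [ 2.5 -0.5 -2.1  0.8 -2.8  1.   0.1 -1.8  0.9 -3.1  0.4  0.2]
```

```bash
python3 - <<'E'
import cv2
a=cv2.imread('pics/top0.png')[160:280,200:330];cv2.imwrite('pics/c1.png',cv2.resize(a,None,fx=6,fy=5,interpolation=cv2.INTER_CUBIC))
E
```

```text
(no output)
```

View pics/c1.png

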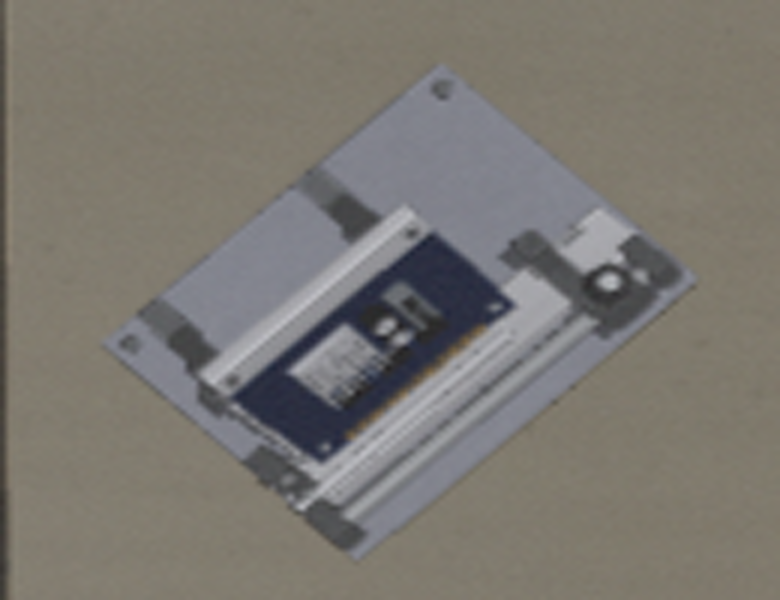

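```bash
cat >> h.py <<'E'
def graspR(yaw,flip=False):
    D=deckR(yaw); s=-1 if not flip else 1
    y=s*D[:,2]; z=-D[:,1]; return np.c_[np.cross(y,z),y,z]
def plan(pos,Rt):
    from station import manip
    st=manip.sense();R0=R.from_quat(st['tool_rot']).as_matrix()
    print('t',st['t'],'tcp',st['tcp_pos'].round(4),'q',st['q'].round(3),'gap',round(st['finger_gap'],3),'F',st['force'].round(1))
    print('trans cm',(R0.T@(np.array(pos)-st['tcp_pos'])*100).round(2),'rot deg',np.degrees(R.from_matrix(R0.T@Rt).as_rotvec()).round(2))
def wq(Rt,q1,q23):
    M=(R.from_euler('y',-q23)*R.from_euler('z',-q1)*R.from_matrix(Rt)*R.from_euler('z',-np.pi/2))
    return M.as_euler('ZYZ')
H=[0.51,0.037,np.radians(46.5)]
E
python3 - <<'E'
from h import *
for fl in (0,1):
  for q23 in (1.6,1.9,2.2): print(wq(graspR(H[2],fl),.27,q23))
plan(d2w(H,[0,.23,.002])[0],graspR(H[2]))
E
```

```text
[-0.34101832  2.05710655 -0.62222159]
[-0.3065663   1.77243893 -0.52116993]
[-0.30127561  1.48599518 -0.43154425]
[-0.34101832  2.05710655  2.51937107]
[-0.3065663   1.77243893  2.62042272]
[-0.30127561  1.48599518  2.7100484 ]
t 1.05 tcp [0.2041 0.5907 0.2313] q [ 1.06   0.528  1.433  0.     1.181 -0.178] gap 1.0 F [ 0.9  1.2 -0.2]
trans cm [-52.39 -30.48   0.67] rot deg [34.46  7.46 23.66]
```

Emit:
{"method": "move_arm", "body": {"translation": [[-3.5,-2,0],[-7,-4,0],[-10.5,-6.1,0],[-14,-8.1,0],[-17.5,-10.2,0]], "angular": [[2.3,0.5,1.6],[4.6,1,3.2],[6.9,1.5,4.8],[9.2,2,6.4],[11.5,2.5,8]], "hand": [8.5,8.5,8.5,8.5,8.5]}}

```text
t: 1.47
tcp_pos: [0.3372, 0.436, 0.2316]
tool_rot: [0.233, 0.967, -0.096, -0.038]
force: [0.1, 0.3, -0.3]
finger_gap: 0.996
```

```bash
python3 - <<'E'
from h import *
plan(d2w(H,[0,.23,.002])[0],graspR(H[2]))
E
```

```text
t 1.4667 tcp [0.3372 0.436  0.2316] q [ 0.734  0.516  1.473 -0.046  1.354 -0.349] gap 0.996 F [ 0.1  0.3 -0.3]
trans cm [-37.29 -14.78   2.66] rot deg [22.91  4.92 15.63]
```

Emit:
{"method": "move_arm", "body": {"translation": [[-3.7,-1.5,0.3],[-7.5,-3,0.5],[-11.2,-4.5,0.8],[-14.9,-6,1.1],[-18.7,-7.4,1.3]], "angular": [[2.3,0.5,1.6],[4.6,1,3.1],[6.9,1.5,4.7],[9.2,2,6.3],[11.5,2.5,7.8]], "hand": [8.5,8.5,8.5,8.5,8.5]}}

```text
t: 1.88
tcp_pos: [0.4689, 0.2831, 0.2281]
tool_rot: [0.296, 0.933, -0.189, -0.076]
force: [1.4, 0.6, 1.8]
finger_gap: 0.996
```

```bash
python3 - <<'E'
from h import *
plan(d2w(H,[0,.23,.002])[0],graspR(H[2]))
E
```

```text
t 1.8833 tcp [0.4689 0.2831 0.2281] q [ 0.434  0.606  1.364 -0.174  1.546 -0.486] gap 0.996 F [1.4 0.6 1.8]
trans cm [-19.45  -4.43   1.68] rot deg [11.36  2.39  7.8 ]
```

Emit:
{"method": "move_arm", "body": {"translation": [[-4,-0.9,0.3],[-8,-1.8,0.7],[-12,-2.7,1],[-16,-3.6,1.4],[-19.5,-4.4,1.7]], "angular": [[2.3,0.5,1.6],[4.6,1,3.1],[6.9,1.5,4.7],[9.2,2,6.3],[11.4,2.4,7.8]], "hand": [8.5,8.5,8.5,8.5,8.5]}}

```text
t: 2.3
tcp_pos: [0.6012, 0.1309, 0.2239]
tool_rot: [0.354, 0.886, -0.28, -0.111]
force: [0.0, 1.1, -0.6]
finger_gap: 0.995
```

Emit:
{"method": "move_arm", "body": {"translation": [[0,0,0]], "angular": [[0,0,0]], "hand": [8.5]}}

```text
t: 2.38
tcp_pos: [0.6042, 0.1272, 0.2219]
tool_rot: [0.356, 0.885, -0.28, -0.11]
force: [-0.7, -0.2, 0.5]
finger_gap: 0.997
```

```bash
cat > look.py <<'E'
import sys
from h import *
from station import manip
n=sys.argv[1]
st=manip.sense();s=manip.snapshot('wrist')
cv2.imwrite(f'pics/{n}.png',s['pixels'][:,:,::-1])
import pickle;pickle.dump((st,s),open(f'pics/{n}.pkl','wb'))
print(st['t'],st['tcp_pos'],st['q'].round(3))
for q in sys.argv[2:]: print(q,[(m["point"],round(m["score"],2)) for m in manip.mark_of(q,'wrist')][:3])
E
python3 look.py w1 card card_rail jaw_knob stop_face deck holder
```

```text
2.3833 [0.60418572 0.12718003 0.22190692] [ 0.189  0.784  1.088 -0.349  1.773 -0.598]
card [([280.3, 117.3], 0.75), ([276.8, 185.7], 0.57)]
card_rail [([274.8, 201.7], 0.67)]
jaw_knob [([234.7, 262.4], 0.69)]
stop_face [([283.2, 116.9], 0.89)]
deck [([276.6, 169.2], 0.95)]
holder [([293.7, 170.6], 0.72)]
```

View pics/w1.png

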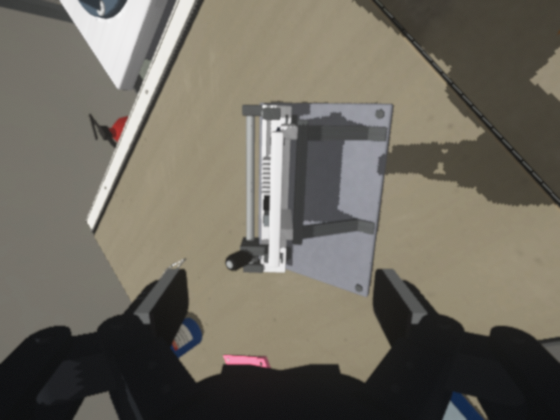

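```bash
python3 - <<'E'
from h import *
import pickle
st,s=pickle.load(open('pics/w1.pkl','rb'));c=wristcam(s,st)
a=s['pixels'][:,:,::-1].copy()[90:300,210:410]
b=cv2.resize(a,None,fx=4,fy=4,interpolation=cv2.INTER_CUBIC)[:,:, :]
cv2.imwrite('pics/c2.png',b[:600]);cv2.imwrite('pics/c3.png',b[240:840])
E
```

```text
(no output)
```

View pics/c2.png

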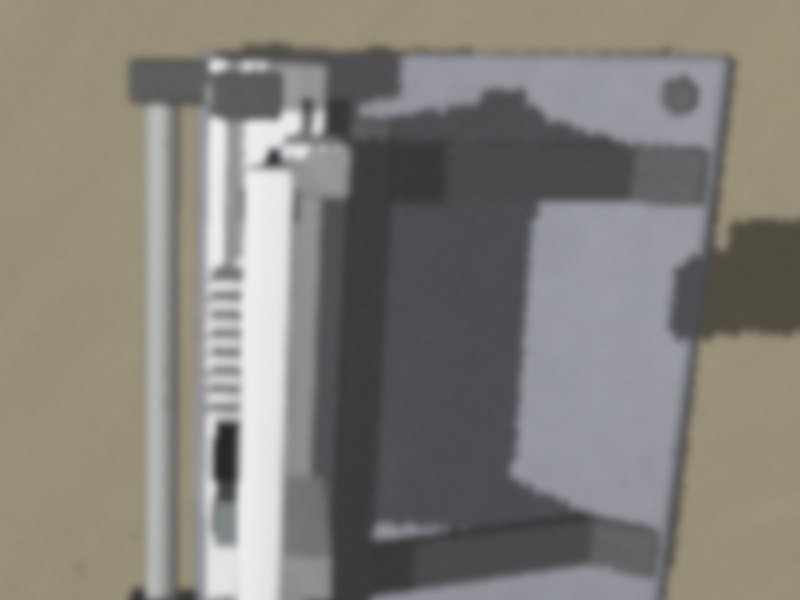

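View pics/c3.png

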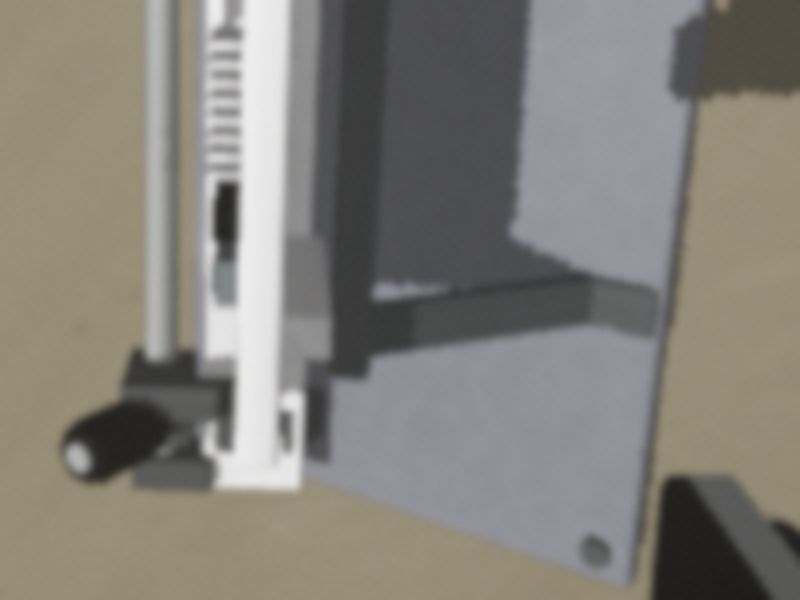

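```bash
cat > fit.py <<'E'
from h import *
import pickle
st,s=pickle.load(open('pics/w1.pkl','rb'));W=wristcam(s,st)
obs=[('top',(-.06,0,0),(250,252.8),0,.7),('top',(0,0,0),(269.8,234.5),0,.7),('top',(0,.055,.002),(260.8,227.1),1,.7),('side',(0,.055,.002),(246.7,223.1),1,.5),('side',(0,.101,.002),(239.6,206.7),1,.5),
(W,(-.06,.110,.007),(272.5,131.2),1,1),(W,(-.06,.110,-.003),(283.3,131.2),1,1),(W,(.06,.110,.007),(268.8,266.2),1,1),(W,(.06,.110,-.003),(280.5,265.5),1,1),
(W,(0,0,0),(276.6,169.2),0,.4),(W,(-.06,0,0),(283.2,116.9),0,.4)]
def f(p):
    r=[]
    for c,q,uv,k,w in obs:
        q=np.array(q);q[0]+=k*p[3]
        r+=list(w*(proj(CAM[c] if isinstance(c,str) else c,d2w(p,q))[0]-uv))
    return np.array(r)
s=least_squares(f,[.5,.03,.8,0],loss='soft_l1');print(s.x,np.degrees(s.x[2]));print(f(s.x).round(1).reshape(-1,2))
A,B=W[4],None
pts=[]
for uv in((392.5,104.5),(367.5,296)):
    o,d=ray(W,uv);t=(.006-o[2])/d[2];pts.append(o+t*d)
v=pts[1]-pts[0];print(pts,np.linalg.norm(v),np.degrees(np.arctan2(v[0],-v[1])))
E
python3 fit.py
```

```text
[0.502511   0.04142057 0.76638511 0.00729387] 43.910632218002306
[[-0.1  1. ]
 [-2.7  2.5]
 [-1.1  0.6]
 [ 0.7 -0.9]
 [ 1.4 -1.6]
 [-0.7 -0.7]
 [ 1.1 -0.3]
 [ 0.1  0.3]
 [-0.7  1.3]
 [ 1.   1.2]
 [-1.1  0.9]]
[array([0.53025713, 0.17594281, 0.006     ]), array([0.67983391, 0.02096451, 0.006     ])] 0.21538683656013616 43.98392095767195
```

```bash
sed -i 's/^H=.*/H=[0.5025,0.0414,np.radians(44.0)]/' h.py; python3 - <<'E'
from h import *
plan(d2w(H,[0.007,.15,.002])[0],graspR(H[2]))
E
```

```text
t 2.7333 tcp [0.5987 0.1346 0.2247] q [ 0.2    0.777  1.096 -0.344  1.774 -0.598] gap 0.996 F [ 0.6 -0.6 -0.6]
trans cm [-0.49 -0.33  8.24] rot deg [0.08 1.54 2.23]
```

Emit:
{"method": "move_arm", "body": {"translation": [[-0.2,-0.1,2.7],[-0.3,-0.2,5.5],[-0.5,-0.3,8.2],[-0.5,-0.3,8.2],[-0.5,-0.3,8.2]], "angular": [[0,0.5,0.7],[0,1,1.5],[0,1.5,2.2],[0,1.5,2.2],[0,1.5,2.2]], "hand": [6,5,5,5,5]}}

```text
t: 3.15
tcp_pos: [0.5681, 0.0943, 0.1585]
tool_rot: [0.373, 0.878, -0.277, -0.118]
force: [0.9, 0.2, 0.3]
finger_gap: 0.581
```

```bash
python3 look.py w2 card_rail stop_face jaw_knob deck; python3 - <<'E'
from h import *
plan(d2w(H,[0.007,.082,.002])[0],graspR(H[2]))
E
```

```text
3.15 [0.56807287 0.09430002 0.15848071] [ 0.144  0.798  1.258 -0.341  1.602 -0.544]
card_rail [([281.0, 237.3], 0.69)]
stop_face [([280.7, 127.2], 0.91)]
jaw_knob [([231.7, 309.7], 0.7), ([282.8, 235.8], 0.28)]
deck [([282.2, 190.7], 0.92)]
t 3.4 tcp [0.5705 0.0949 0.16  ] q [ 0.145  0.796  1.254 -0.341  1.602 -0.543] gap 0.588 F [ 0.4  0.6 -0.2]
trans cm [ 0.19 -0.12  6.98] rot deg [ 0.24  0.12 -0.09]
```

View pics/w2.png

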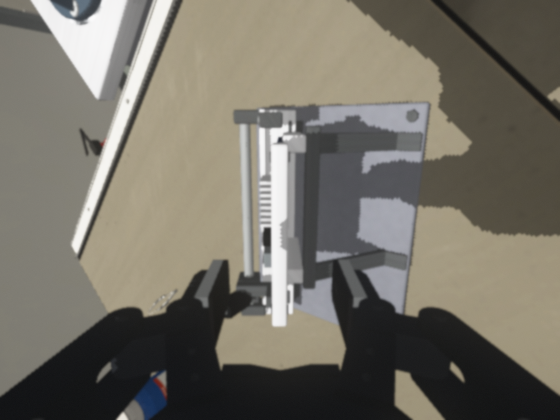

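```bash
python3 - <<'E'
from h import *
import pickle
st,s=pickle.load(open('pics/w2.pkl','rb'));W=wristcam(s,st)
for x in(-.053,.067): print(proj(W,d2w(H,[[x,.11,.007],[x,.11,-.003]])).round(1))
print(proj(W,d2w(H,[[-.06,0,0],[0,0,0],[0.007,.101,.002]])).round(1))
cv2.imwrite('pics/c4.png',cv2.resize(s['pixels'][:,:,::-1][120:180,250:320],None,fx=8,fy=8))
cv2.imwrite('pics/c5.png',cv2.resize(s['pixels'][:,:,::-1][270:340,215:315],None,fx=8,fy=8))
E
```

```text
[[271.6 141.6]
 [289.4 141.6]]
[[272.9 325.5]
 [287.9 325.5]]
[[282.6 126.8]
 [282.4 192.8]
 [280.4 236.5]]
```

View pics/c4.png

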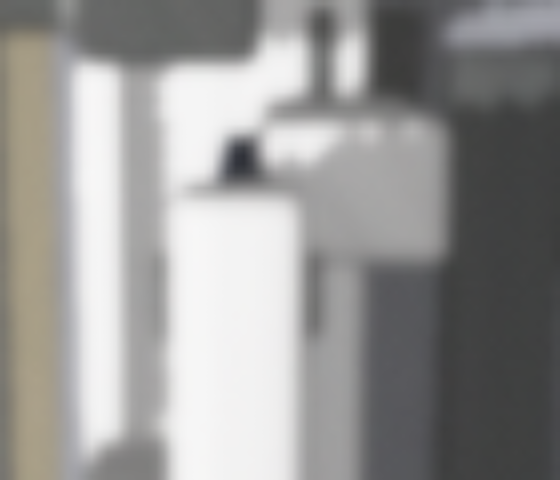

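View pics/c5.png

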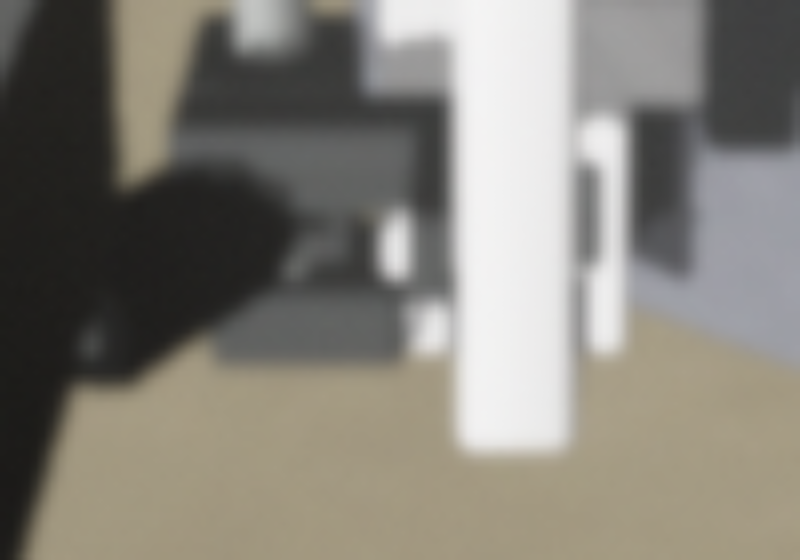

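Emit:
{"method": "move_arm", "body": {"translation": [[0.1,-0.2,2.5],[0.1,-0.2,5],[0.1,-0.2,7],[0.1,-0.2,7],[0.1,-0.2,7]], "angular": [[0,0,0],[0.2,0.1,0],[0.2,0.1,0],[0.2,0.1,0],[0.2,0.1,0]], "hand": [4,4,4,4,4]}}

```text
t: 3.82
tcp_pos: [0.5386, 0.0659, 0.1026]
tool_rot: [0.373, 0.877, -0.278, -0.119]
force: [0.8, 0.3, 0.2]
finger_gap: 0.472
```

```bash
python3 look.py w3; python3 - <<'E'
from h import *
plan(d2w(H,[0.008,.082,.0027])[0],graspR(H[2]))
E
```

```text
3.8167 [0.53860687 0.06586611 0.10256384] [ 0.109  0.829  1.386 -0.361  1.445 -0.515]
t 3.8667 tcp [0.5398 0.0661 0.1032] q [ 0.109  0.828  1.384 -0.361  1.445 -0.515] gap 0.467 F [-0.3 -0.5  0.8]
trans cm [ 0.01  0.04 -0.09] rot deg [-0.04 -0.04 -0.11]
```

View pics/w3.png

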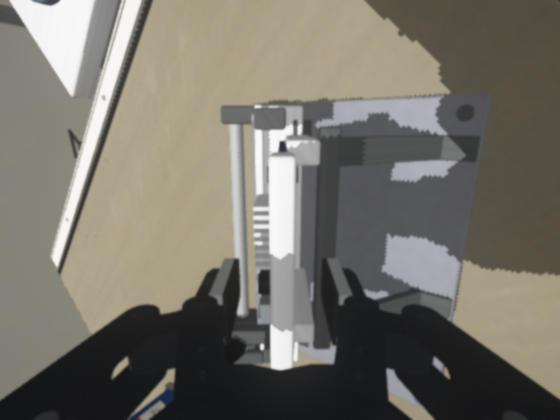

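Emit:
{"method": "move_arm", "body": {"translation": [[0,0,0],[0,0,0],[0,0,0],[0,0,0],[0,0,0]], "angular": [[0,0,0],[0,0,0],[0,0,0],[0,0,0],[0,0,0]], "hand": [0.5,0.5,0.5,0.5,0.5], "squeeze": 45}}

```text
t: 4.28
tcp_pos: [0.54, 0.0663, 0.1034]
tool_rot: [0.374, 0.878, -0.277, -0.117]
force: [3.2, 2.3, 5.8]
finger_gap: 0.111
```

```bash
python3 - <<'E'
from h import *
plan(d2w(H,[0.008,.195,.003])[0],graspR(H[2]))
E
```

```text
t 4.2833 tcp [0.54   0.0663 0.1034] q [ 0.109  0.827  1.385 -0.361  1.444 -0.515] gap 0.111 F [3.2 2.3 5.8]
trans cm [ 2.000e-02  1.000e-02 -1.135e+01] rot deg [ 0.05 -0.   -0.12]
```

Emit:
{"method": "move_arm", "body": {"translation": [[0,0,-1],[0,0,-3],[0,0,-6],[0,0,-9],[0,0,-11.5]], "angular": [[0,0,0],[0,0,0],[0,0,0],[0,0,0],[0,0,0]], "hand": [0.5,0.5,0.5,0.5,0.5]}}

```text
t: 4.7
tcp_pos: [0.5868, 0.1122, 0.1978]
tool_rot: [0.373, 0.877, -0.277, -0.119]
force: [0.2, 0.6, -1.6]
finger_gap: 0.107
```

```bash
python3 look.py w4; python3 - <<'E'
from h import *
plan(d2w(H,[0.008,.195,.003])[0],graspR(H[2]))
E
```

```text
4.7 [0.5867612  0.11223659 0.19777014] [ 0.164  0.785  1.161 -0.334  1.714 -0.561]
t 4.75 tcp [0.5906 0.1141 0.2016] q [ 0.166  0.782  1.152 -0.334  1.715 -0.561] gap 0.106 F [3.7 1.8 1.5]
trans cm [ 0.09 -0.08  0.68] rot deg [ 0.37  0.18 -0.19]
```

View pics/w4.png

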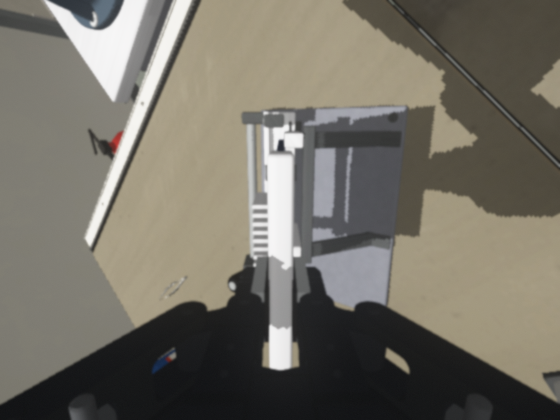

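Emit:
{"method": "move_arm", "body": {"translation": [[0,0,0],[0,0,0],[0,0,0],[0,0,0],[0,0,0]], "angular": [[0,0,7],[0,0,14],[0,0,21],[0,0,28],[0,0,35]], "hand": [0.5,0.5,0.5,0.5,0.5]}}

```text
t: 5.17
tcp_pos: [0.5853, 0.1113, 0.1955]
tool_rot: [0.622, 0.722, -0.301, -0.03]
force: [0.3, 0.6, -1.2]
finger_gap: 0.108
```

Emit:
{"method": "move_arm", "body": {"translation": [[0,0,0],[0,0,0],[0,0,0],[0,0,0],[0,0,0]], "angular": [[0,0,7],[0,0,14],[0,0,21],[0,0,28],[0,0,35]], "hand": [0.5,0.5,0.5,0.5,0.5]}}

```text
t: 5.58
tcp_pos: [0.5853, 0.1112, 0.1954]
tool_rot: [0.81, 0.502, -0.296, 0.062]
force: [0.2, 1.0, -1.3]
finger_gap: 0.108
```

```bash
python3 - <<'E'
from h import *
plan(d2w(H,[0.004,.195,.0035])[0],graspR(H[2],True))
E
```

```text
t 5.5833 tcp [0.5853 0.1112 0.1954] q [ 0.163  0.786  1.167 -0.334  1.709  0.667] gap 0.108 F [ 0.2  1.  -1.3]
trans cm [ 0.11 -0.31 -0.16] rot deg [-3.0000e-02  3.8000e-01  1.0962e+02]
```

Emit:
{"method": "move_arm", "body": {"translation": [[0,0,0],[0,0,0],[0,0,0],[0,0,0],[0,0,0]], "angular": [[0,0,7],[0,0,14],[0,0,21],[0,0,28],[0,0,35]], "hand": [0.5,0.5,0.5,0.5,0.5]}}

```text
t: 6.0
tcp_pos: [0.5853, 0.1112, 0.1954]
tool_rot: [0.924, 0.235, -0.264, 0.148]
force: [-0.0, 0.7, -1.7]
finger_gap: 0.107
```

Emit:
{"method": "move_arm", "body": {"translation": [[0,0,0],[0,0,0],[0,0,0],[0,0,0],[0,0,0]], "angular": [[0,0,7],[0,0,14],[0,0,21],[0,0,28],[0,0,35]], "hand": [0.5,0.5,0.5,0.5,0.5]}}

```text
t: 6.42
tcp_pos: [0.5853, 0.1112, 0.1954]
tool_rot: [0.952, -0.054, -0.207, 0.221]
force: [-0.1, -0.4, -1.7]
finger_gap: 0.114
```

Emit:
{"method": "move_arm", "body": {"translation": [[0,0,0],[0,0,0],[0,0,0],[0,0,0],[0,0,0]], "angular": [[0,0,7],[0,0,14],[0,0,21],[0,0,28],[0,0,35]], "hand": [0.5,0.5,0.5,0.5,0.5]}}

```text
t: 6.83
tcp_pos: [0.5853, 0.1112, 0.1954]
tool_rot: [0.891, -0.337, -0.131, 0.273]
force: [1.0, 0.4, -1.6]
finger_gap: 0.109
```

```bash
python3 - <<'E'
from h import *
plan(d2w(H,[0.004,.195,.0035])[0],graspR(H[2],True))
E
```

```text
t 6.8333 tcp [0.5853 0.1112 0.1954] q [ 0.163  0.786  1.167 -0.334  1.709  2.5  ] gap 0.109 F [ 1.   0.4 -1.6]
trans cm [-0.33 -0.03 -0.16] rot deg [0.24 0.22 4.62]
```

Finish the turn and centre, then check.

Emit:
{"method": "move_arm", "body": {"translation": [[-0.3,0,0],[-0.3,0,0],[-0.3,0,0],[-0.3,0,0]], "angular": [[0.2,0.2,4.6],[0.2,0.2,4.6],[0.2,0.2,4.6],[0.2,0.2,4.6]], "hand": [0.5,0.5,0.5,0.5]}}

```text
t: 7.17
tcp_pos: [0.5837, 0.1133, 0.1961]
tool_rot: [0.879, -0.369, -0.118, 0.276]
force: [0.5, -0.2, -1.8]
finger_gap: 0.106
```

```bash
python3 look.py w5 card_rail stop_face jaw_knob deck; python3 - <<'E'
from h import *
import pickle
plan(d2w(H,[0.004,.195,.0035])[0],graspR(H[2],True))
st,s=pickle.load(open('pics/w5.pkl','rb'));W=wristcam(s,st)
from station import manip
RT=R.from_quat(st['tool_rot']).as_matrix()
# rail corners in tool frame if centred: y_t +-5mm, x +-60, z_t = -(.019+.009)
for x in(-.06,.06): print(proj(W,st['tcp_pos']+np.array([[x,.005,-.028],[x,-.005,-.028]])@RT.T).round(1))
print(proj(W,d2w(H,[[-.06,0,0],[0,0,0]])).round(1))
b=manip.snapshot('side');cv2.imwrite('pics/s5.png',cv2.resize(b['pixels'][:,:,::-1][130:290,180:340],None,fx=3.7,fy=3.7))
E
```

```text
7.1667 [0.58366611 0.11329736 0.19611677] [ 0.167  0.781  1.173 -0.334  1.703  2.577]
card_rail [([279.5, 288.9], 0.6)]
stop_face []
jaw_knob [([333.9, 97.9], 0.82)]
deck []
t 7.4167 tcp [0.584  0.1134 0.1965] q [ 0.167  0.781  1.172 -0.334  1.703  2.578] gap 0.112 F [-0.2 -0.7 -0.5]
trans cm [-0.09 -0.01 -0.04] rot deg [-0.07 -0.06  0.35]
[[290.5 419.4]
 [269.1 419.4]]
[[293.6 161.1]
 [265.9 161.1]]
[[276.8 248.3]
 [277.  197.2]]
```

View pics/w5.png

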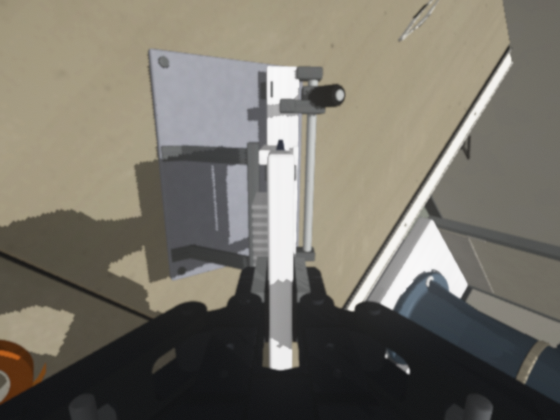

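View pics/s5.png

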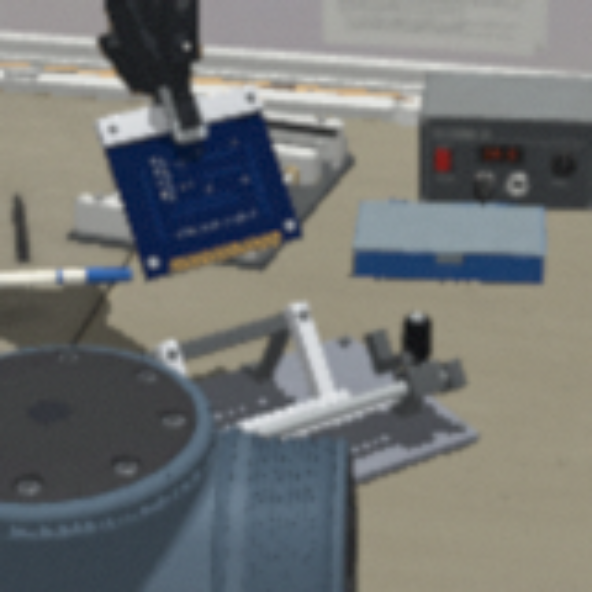

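```bash
python3 - <<'E'
from h import *
import pickle
for n in('w3','w4','w5'):
    st,s=pickle.load(open(f'pics/{n}.pkl','rb'));W=wristcam(s,st);RT=R.from_quat(st['tool_rot']).as_matrix()
    print(n,proj(W,st['tcp_pos']+np.array([[.06,.0,-.028],[.06,0,-.019]])@RT.T).round(1))
    cv2.imwrite(f'pics/e{n}.png',cv2.resize(s['pixels'][:,:,::-1][130:190,250:320],None,fx=8,fy=8))
st,s=pickle.load(open('pics/w5.pkl','rb'));RT=R.from_quat(st['tool_rot']).as_matrix()
# card in tool coords: X->tool x, Y->-tool z
obs=np.array([(206.5,162.4),(250.8,153.8),(261.4,193.5),(219.7,205.7)])
def pts(p):
    P=np.array([(-.06,.055),(.06,.055),(.06,-.055),(-.06,-.055)]);c,s_=np.cos(p[2]),np.sin(p[2])
    Q=P@np.array([[c,s_],[-s_,c]]) ; zz=np.array([.005,.005,.002,.002])
    # about card centre at tool z=+.027 (46 below grasp at -.019)
    T=np.c_[Q[:,0]+p[0],zz+p[3],.027-Q[:,1]+p[1]]
    return proj(CAM['side'],st['tcp_pos']+T@RT.T)
f=lambda p:np.r_[(pts(p)-obs).ravel(),p[3]*300]
r=least_squares(f,[0,0,0,0]);print(r.x,np.degrees(r.x[2]),r.fun.round(2))
E
```

```text
w3 [[280.6 153.4]
 [280.6 151.2]]
w4 [[280.6 153.4]
 [280.6 151.2]]
w5 [[279.8 161.1]
 [279.8 158.4]]
[ 0.00217994  0.00299215 -0.01568718 -0.00063589] -0.8988092581349425 [ 0.19 -0.5  -0.91 -0.99  0.9   1.29 -0.13  0.18 -0.19]
```

View pics/ew5.png

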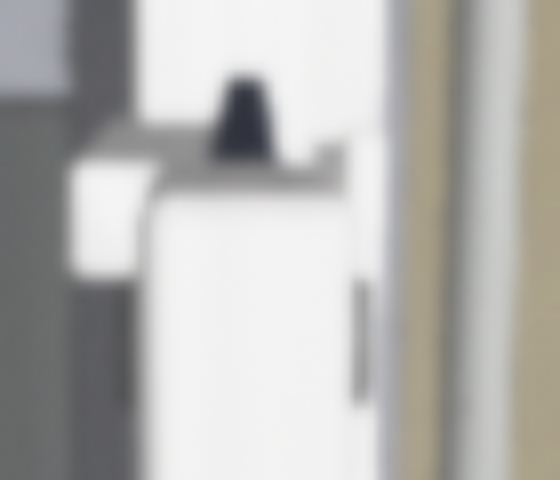

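View pics/ew3.png

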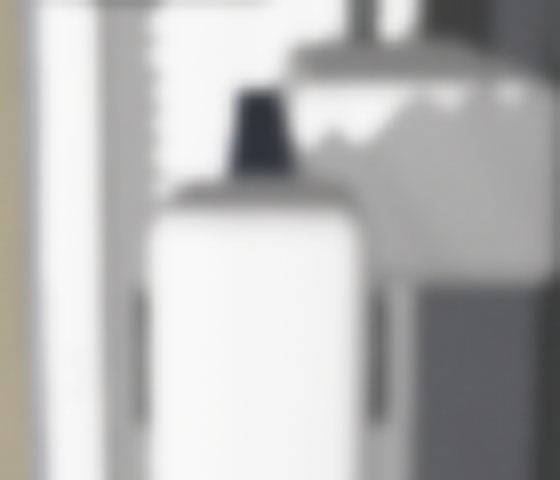

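```bash
python3 - <<'E'
from h import *
import pickle
for n in('w1','w3','w4','w5'):
    st,s=pickle.load(open(f'pics/{n}.pkl','rb'));print(n,s['T_tool_cam'].round(4).tolist(),s['fx'],s['cy'])
E
```

```text
w1 [[0.0002, 0.9594, 0.2821, 0.0704], [1.0, 0.0002, -0.0016, -0.0004], [-0.0016, 0.2821, -0.9594, -0.1429], [0.0, 0.0, 0.0, 1.0]] 315.94172584924235 216.01208085442752
w3 [[0.0003, 0.9594, 0.2821, 0.0704], [1.0, 0.0002, -0.0016, -0.0003], [-0.0016, 0.2821, -0.9594, -0.143], [0.0, 0.0, 0.0, 1.0]] 315.94172584924235 216.01208085442752
w4 [[0.0003, 0.9594, 0.2821, 0.0704], [1.0, 0.0002, -0.0016, -0.0003], [-0.0016, 0.2821, -0.9594, -0.143], [0.0, 0.0, 0.0, 1.0]] 315.94172584924235 216.01208085442752
w5 [[0.0003, 0.9591, 0.2829, 0.0732], [1.0, -0.0007, 0.0014, 0.0003], [0.0016, 0.2829, -0.9591, -0.143], [0.0, 0.0, 0.0, 1.0]] 315.94172584924235 216.01208085442752
```

```bash
python3 - <<'E'
from h import *
g=np.array([.5400,.0663,.1034]);D=deckR(H[2])
print(((g-[H[0],H[1],.035])@D).round(4))
Rg=R.from_quat([0.374,0.878,-0.277,-0.117]).as_matrix(); print(np.degrees(R.from_matrix(graspR(H[2]).T@Rg).as_rotvec()))
st=__import__('station').manip.sense();print(((st['tcp_pos']-[H[0],H[1],.035])@D).round(4))
plan(d2w(H,[.003,.135,.0035])[0],graspR(H[2],True))
E
```

```text
[0.0081 0.0814 0.003 ]
[-0.02248044 -0.01670308  0.15019145]
[0.0048 0.1946 0.0036]
t 7.4667 tcp [0.584  0.1134 0.1965] q [ 0.167  0.781  1.172 -0.334  1.703  2.578] gap 0.111 F [-0.5  0.7 -0.7]
trans cm [-0.19 -0.01  5.96] rot deg [-0.06 -0.06  0.34]
```

Emit:
{"method": "move_arm", "body": {"translation": [[-0.2,0,1.5],[-0.2,0,3.5],[-0.2,0,5.5],[-0.2,0,6.4],[-0.2,0,6.4]], "angular": [[0,0,0.3],[0,0,0.3],[0,0,0.3],[0,0,0.3],[0,0,0.3]], "hand": [0.5,0.5,0.5,0.5,0.5]}}

```text
t: 7.88
tcp_pos: [0.5543, 0.0886, 0.1426]
tool_rot: [0.878, -0.372, -0.119, 0.278]
force: [0.9, 0.5, -2.0]
finger_gap: 0.109
```

```bash
python3 look.py w6 stop_face jaw_knob deck; python3 - <<'E'
from h import *
import pickle
plan(d2w(H,[.003,.082,.004])[0],graspR(H[2],True))
from station import manip
b=manip.snapshot('side');cv2.imwrite('pics/s6.png',cv2.resize(b['pixels'][:,:,::-1][150:270,200:330],None,fx=5,fy=5,interpolation=2))
b=manip.snapshot('top');cv2.imwrite('pics/t6.png',cv2.resize(b['pixels'][:,:,::-1][160:280,200:330],None,fx=5,fy=5,interpolation=2))
E
```

```text
7.8833 [0.55432832 0.08857516 0.14257862] [ 0.139  0.8    1.309 -0.344  1.553  2.61 ]
stop_face []
jaw_knob [([349.0, 82.3], 0.85)]
deck []
t 8.0833 tcp [0.5576 0.0898 0.145 ] q [ 0.14   0.798  1.303 -0.344  1.554  2.61 ] gap 0.11 F [-0.3  0.2 -1.2]
trans cm [-0.06  0.11  5.01] rot deg [-0.19 -0.15 -0.02]
```

View pics/w6.png

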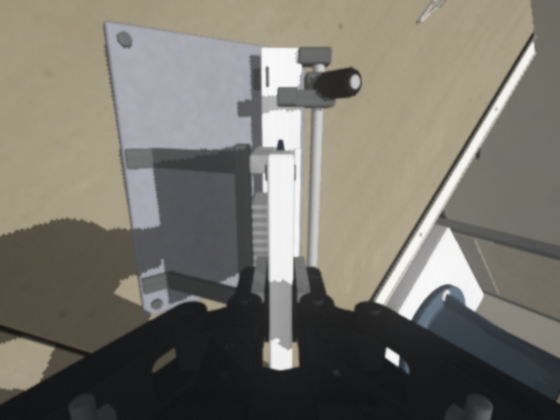

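View pics/s6.png

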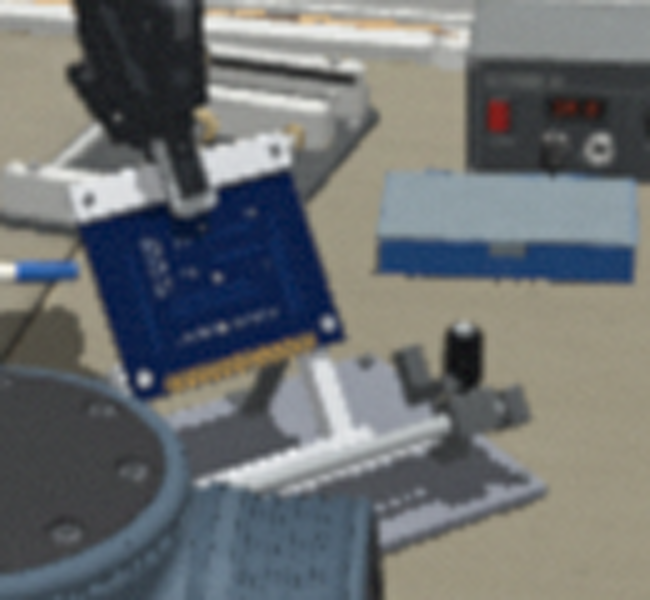

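View pics/t6.png

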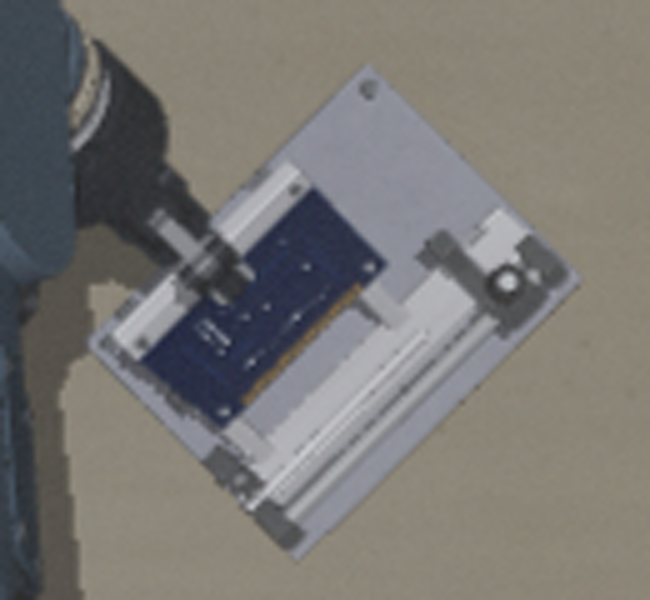

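```bash
python3 - <<'E'
from h import *
t=cv2.imread('pics/t6.png')
def P(p,col):
    for u,v in proj(CAM['top'],d2w(H,p)): 
        a,b=int((u-200+.5)*5),int((v-160+.5)*5); cv2.circle(t,(a,b),3,col,-1); print((a,b),end=' ')
    print()
P([[-.06,0,0],[-.06,.04,0],[-.06,0,.015],[-.06,.04,.01]],(0,0,255))
D=deckR(H[2]);tc=(np.array([.5576,.0898,.145])-[H[0],H[1],.035])@D;print(tc)
P(np.array([[-.06,-.082,.002],[.06,-.082,.002],[-.06,.028,.005],[.06,.028,.005]])+tc,(0,255,0))
P([[-.056,.072,0],[-.044,.072,0],[.044,.072,0],[.056,.072,0],[-.044,0,0],[.056,0,0],[.06,0,.015]],(0,255,255))
cv2.imwrite('pics/t6b.png',t)
E
```

```text
(251, 473) (216, 444) (267, 491) (226, 456) 
[0.00345963 0.13212526 0.00308471]
(217, 437) (384, 272) (114, 352) (293, 175) 
(192, 414) (209, 397) (333, 274) (350, 258) (273, 452) (407, 318) (429, 329)
```

View pics/t6b.png

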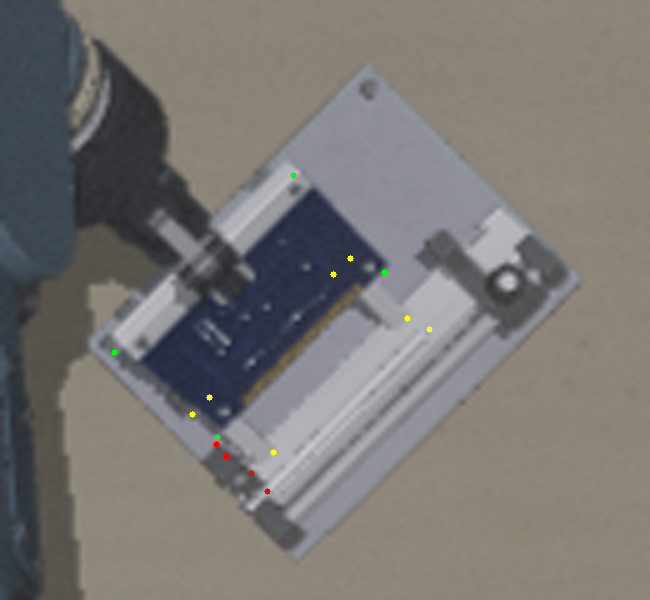

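```bash
python3 - <<'E'
from h import *
from station import manip
b=manip.snapshot('top')['pixels'][:,:,::-1].copy()
cv2.imwrite('pics/top6.png',b)
x0,y0=232,235
c=cv2.resize(b[y0:y0+40,x0:x0+50],None,fx=16,fy=14,interpolation=2)
def P(p,col):
    for u,v in proj(CAM['top'],d2w(H,p)): cv2.circle(c,(int((u-x0+.5)*16),int((v-y0+.5)*14)),4,col,-1)
P([[-.06,0,0],[-.06,.04,0],[-.06,.04,.01]],(0,0,255));P([[-.044,0,0],[-.056,0,0]],(0,255,255))
cv2.imwrite('pics/t6c.png',c)
st=manip.sense();print(st['tcp_pos'],((st['tcp_pos']-[H[0],H[1],.035])@deckR(H[2])).round(4))
E
```

```text
[0.5572324  0.08974367 0.14482875] [0.0032 0.1318 0.0032]
```

View pics/t6c.png

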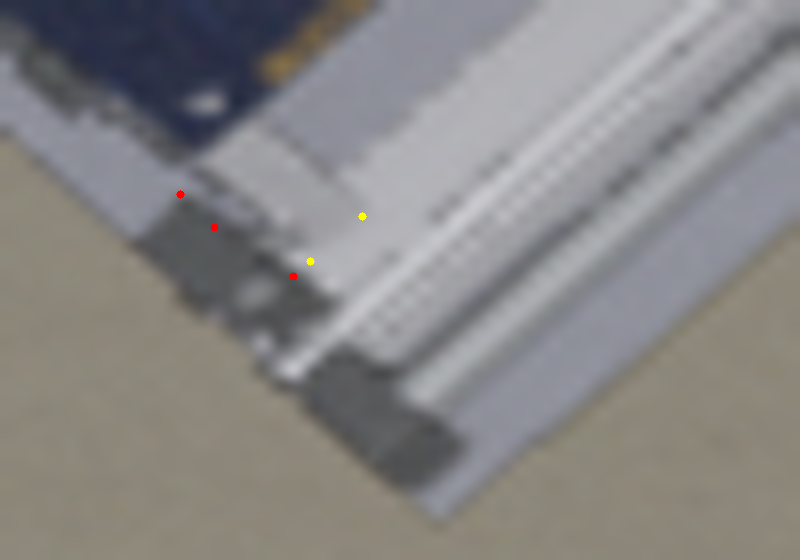

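Emit:
{"method": "move_arm", "body": {"translation": [[-0.1,0.1,1.5],[-0.1,0.1,3],[-0.1,0.1,4.3],[-0.1,0.1,4.5],[-0.1,0.1,4.5]], "angular": [[0,0,0],[0,0,0],[0,0,0],[0,0,0],[0,0,0]], "hand": [0.5,0.5,0.5,0.5,0.5]}}

```text
t: 8.65
tcp_pos: [0.5362, 0.0715, 0.1076]
tool_rot: [0.878, -0.372, -0.117, 0.277]
force: [-0.2, 0.2, -1.3]
finger_gap: 0.111
```

```bash
python3 look.py w7; python3 - <<'E'
from h import *
from station import manip
plan(d2w(H,[.0022,.0815,.004])[0],graspR(H[2],True))
b=manip.snapshot('top')['pixels'][:,:,::-1]
cv2.imwrite('pics/t7.png',cv2.resize(b[170:280,215:325],None,fx=5.4,fy=5.4,interpolation=2))
st=manip.sense();print(((st['tcp_pos']-[H[0],H[1],.035])@deckR(H[2])).round(4))
E
```

```text
8.65 [0.53623091 0.07151095 0.1076001 ] [ 0.118  0.819  1.39  -0.358  1.449  2.629]
t 8.7 tcp [0.5371 0.0718 0.1081] q [ 0.118  0.819  1.388 -0.358  1.449  2.629] gap 0.104 F [ 0.4  0.3 -1.4]
trans cm [ 0.   -0.03  0.47] rot deg [-0.1  -0.09  0.01]
[0.0024 0.0867 0.0041]
```

View pics/t7.png

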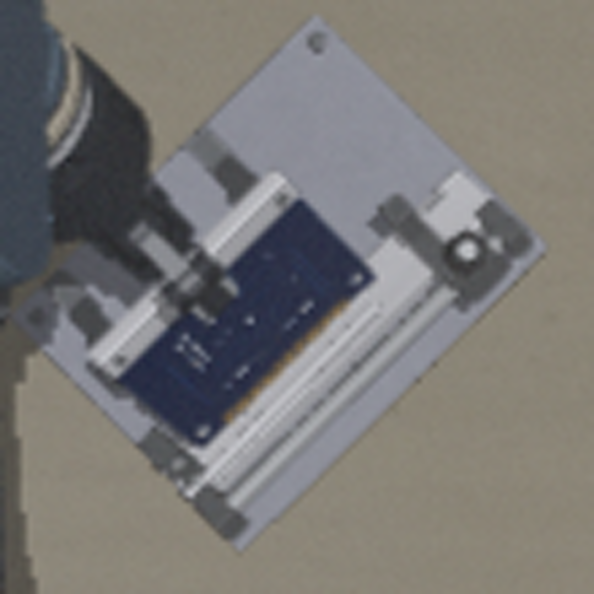

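View pics/w7.png

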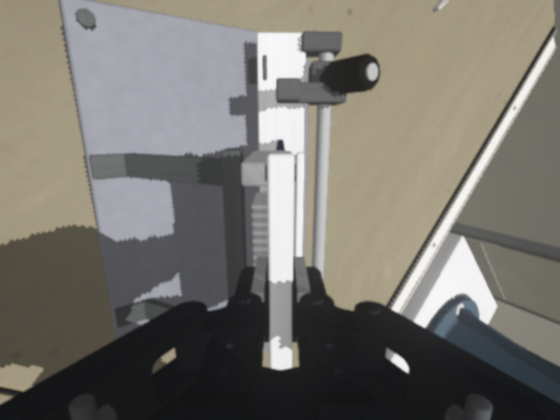

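Emit:
{"method": "move_arm", "body": {"translation": [[0,0,0.2],[0,0,0.4],[0,0,0.5],[0,0,0.5]], "angular": [[0,0,0],[0,0,0],[0,0,0],[0,0,0]], "hand": [0.5,0.5,0.5,0.5]}}

```text
t: 9.08
tcp_pos: [0.5353, 0.0698, 0.1042]
tool_rot: [0.878, -0.373, -0.116, 0.276]
force: [1.6, 0.1, 1.7]
finger_gap: 0.109
```

```bash
python3 - <<'E'
from h import *
plan(d2w(H,[.0022,.0815,.003])[0],graspR(H[2],True))
E
```

```text
t 9.0833 tcp [0.5353 0.0698 0.1042] q [ 0.116  0.821  1.397 -0.359  1.437  2.632] gap 0.109 F [1.6 0.1 1.7]
trans cm [-0.01 -0.13  0.  ] rot deg [-0.15 -0.13 -0.01]
```

Emit:
{"method": "move_arm", "body": {"translation": [[0,-0.1,0],[0,-0.1,0],[0,-0.1,0],[0,-0.1,0],[0,-0.1,0]], "angular": [[0,0,0],[0,0,0],[0,0,0],[0,0,0],[0,0,0]], "hand": [0.5,3.5,3.5,3.5,3.5]}}

```text
t: 9.5
tcp_pos: [0.5347, 0.0701, 0.1029]
tool_rot: [0.878, -0.372, -0.117, 0.277]
force: [0.3, -0.1, -0.0]
finger_gap: 0.411
```

Emit:
{"method": "move_arm", "body": {"translation": [[0,0,0],[0,0,-2],[0,0,-5.5],[0,0,-9],[0,0,-12]], "angular": [[0,0,0],[0,0,0],[0,0,0],[0,0,0],[0,0,0]], "hand": [3.5,3.5,3.5,3.5,3.5]}}

```text
t: 9.92
tcp_pos: [0.5851, 0.1186, 0.2031]
tool_rot: [0.878, -0.372, -0.117, 0.276]
force: [0.3, -0.0, -0.9]
finger_gap: 0.409
```

```bash
python3 look.py w8 jaw_knob card_rail; python3 - <<'E'
from h import *
from station import manip
for n in('top','side'):
    b=manip.snapshot(n)['pixels'][:,:,::-1]
    print(n,[(m["point"],m["score"]) for m in manip.mark_of('jaw_knob',n)][:2])
    b=b[160:280,205:325] if n=='top' else b[170:270,200:320]
    cv2.imwrite(f'pics/{n}8.png',cv2.resize(b,None,fx=5,fy=5,interpolation=2))
E
```

```text
9.9167 [0.58505575 0.1186395  0.20308037] [ 0.174  0.777  1.16  -0.331  1.719  2.584]
jaw_knob [([332.3, 93.6], 0.62), ([416.8, 12.4], 0.27)]
card_rail [([280.9, 211.1], 0.58)]
top [([297.8, 217.4], 0.69)]
side [([295.2, 219.9], 0.72)]
```

View pics/top8.png

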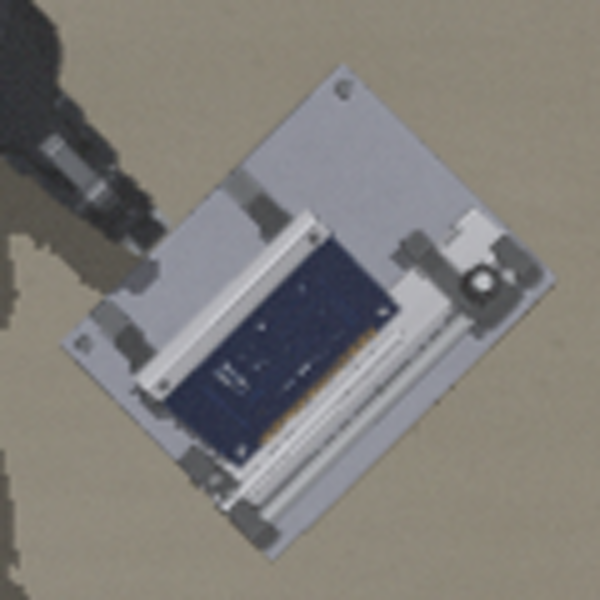

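View pics/side8.png

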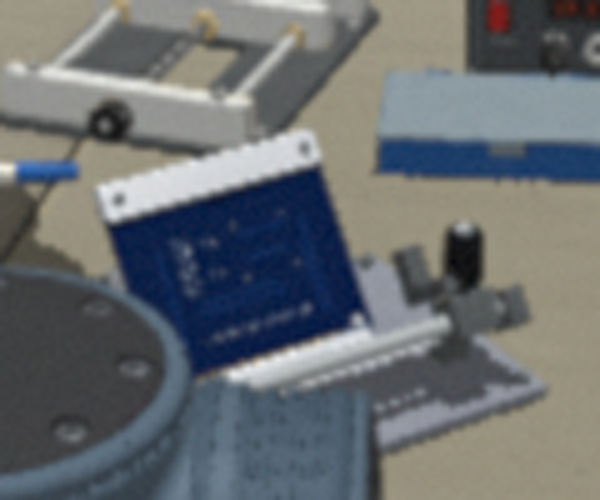

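View pics/w8.png

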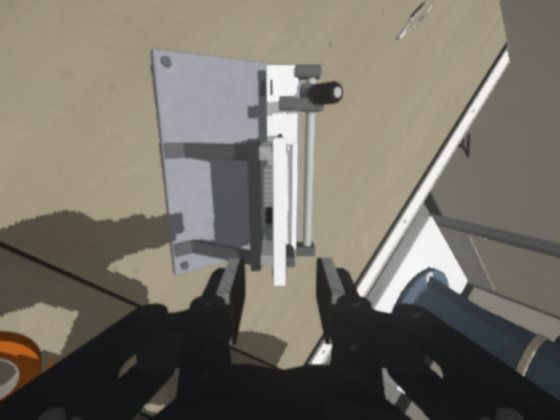

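```bash
cat > knob.py <<'E'
from h import *
import pickle
obs=[(CAM['top'],(299.2,218.3)),(CAM['top'],(297.8,217.4)),(CAM['side'],(293.1,219.9)),(CAM['side'],(295.2,219.9))]
for n,uv in(('w1',(234.7,262.4)),('w2',(231.7,309.7)),('w5',(333.9,97.9)),('w6',(349,82.3)),('w8',(332.3,93.6))):
    st,s=pickle.load(open(f'pics/{n}.pkl','rb'));obs.append((wristcam(s,st),uv))
f=lambda p:np.concatenate([proj(c,p)[0]-uv for c,uv in obs])
r=least_squares(f,[.55,-.03,.08],loss='soft_l1');print(r.x,r.fun.reshape(-1,2).round(1).tolist())
print('deck',((r.x-[H[0],H[1],.035])@deckR(H[2])).round(4))
b=deckR(H[2])
print('along X',(r.x-[H[0],H[1],.035])@b[:,0])
E
python3 knob.py
```

```text
[ 0.55585377 -0.04910492  0.08969678] [[1.5, -1.5], [2.9, -0.6], [-0.3, -2.7], [-2.4, -2.7], [-1.6, -1.0], [-4.0, -3.6], [-0.1, -2.4], [-2.1, 0.7], [-0.4, -0.9]]
deck [0.1022 0.0308 0.0514]
along X 0.10216643259175472
```

```bash
cat >> h.py <<'E'
def downR(az):
    y=np.array([np.cos(az),np.sin(az),0]);z=np.array([0,0,-1.]);return np.c_[np.cross(y,z),y,z]
def rows(pos,Rt,n0=0.0):
    from station import manip
    from scipy.spatial.transform import Slerp
    st=manip.sense();r0=R.from_quat(st['tool_rot']);rv=(r0.inv()*R.from_matrix(Rt)).as_rotvec();a=np.degrees(np.linalg.norm(rv))
    d=r0.inv().apply(np.array(pos)-st['tcp_pos'])*100
    n=int(np.ceil(max(a/7,np.linalg.norm(d)/4.1)));print('n',n,'q',st['q'].round(3))
    for i in range(1,min(5,n)+1): print((d*i/n).round(1).tolist(),np.degrees(rv*i/n).round(1).tolist())
E
python3 - <<'E'
from h import *
rows([.556,-.049,.19],downR(np.radians(-46)))
E
```

```text
n 14 q [ 0.173  0.779  1.167 -0.331  1.715  2.585]
[0.7, 0.7, 0.6] [2.0, 2.0, -6.2]
[1.4, 1.5, 1.2] [3.9, 3.9, -12.4]
[2.2, 2.2, 1.8] [5.9, 5.9, -18.6]
[2.9, 3.0, 2.4] [7.8, 7.9, -24.8]
[3.6, 3.7, 3.1] [9.8, 9.8, -31.0]
```

Emit:
{"method": "move_arm", "body": {"translation": [[0.7,0.7,0.4],[1.4,1.5,0.8],[2.2,2.2,1.4],[2.9,3.0,2.0],[3.6,3.7,2.7]], "angular": [[2.0,2.0,-6.2],[3.9,3.9,-12.4],[5.9,5.9,-18.6],[7.8,7.9,-24.8],[9.8,9.8,-31.0]], "hand": [5,5,5,5,5]}}

```text
t: 10.68
tcp_pos: [0.575, 0.0596, 0.1993]
tool_rot: [0.973, -0.106, -0.081, 0.19]
force: [-0.4, -0.5, 1.1]
finger_gap: 0.585
```

```bash
python3 - <<'E'
from h import *
rows([.556,-.049,.19],downR(np.radians(-46)))
E
```

```text
n 9 q [ 0.083  0.631  1.407 -0.35   1.36   1.989]
[0.1, 1.1, 0.6] [1.9, 2.0, -6.2]
[0.2, 2.2, 1.1] [3.9, 3.9, -12.3]
[0.3, 3.3, 1.7] [5.8, 5.9, -18.5]
[0.4, 4.4, 2.3] [7.8, 7.8, -24.7]
[0.5, 5.4, 2.8] [9.7, 9.8, -30.9]
```

Emit:
{"method": "move_arm", "body": {"translation": [[0.1,1.1,0.4],[0.2,2.2,0.9],[0.3,3.3,1.5],[0.4,4.4,2.1],[0.5,5.4,2.8]], "angular": [[1.9,2.0,-6.2],[3.9,3.9,-12.3],[5.8,5.9,-18.5],[7.8,7.8,-24.7],[9.7,9.8,-30.9]], "hand": [5,5,5,5,5]}}

```text
t: 11.1
tcp_pos: [0.5643, -0.0003, 0.1944]
tool_rot: [0.981, 0.167, -0.037, 0.088]
force: [-0.4, 0.6, -1.2]
finger_gap: 0.586
```

```bash
python3 - <<'E'
from h import *
rows([.556,-.049,.19],downR(np.radians(-46)))
E
```

```text
n 4 q [-0.098  0.519  1.591 -0.217  1.067  1.245]
[-0.6, 1.0, 0.3] [2.0, 1.9, -6.2]
[-1.1, 2.1, 0.7] [3.9, 3.9, -12.3]
[-1.7, 3.1, 1.0] [5.9, 5.8, -18.5]
[-2.3, 4.2, 1.4] [7.8, 7.8, -24.7]
```

Emit:
{"method": "move_arm", "body": {"translation": [[-0.6,1.0,0.3],[-1.1,2.1,0.7],[-1.7,3.1,1.0],[-2.3,4.2,1.4],[-2.3,4.2,1.4]], "angular": [[2.0,1.9,-6.2],[3.9,3.9,-12.3],[5.9,5.8,-18.5],[7.8,7.8,-24.7],[7.8,7.8,-24.7]], "hand": [5,5,5,5,5]}}

```text
t: 11.52
tcp_pos: [0.5558, -0.0519, 0.1895]
tool_rot: [0.928, 0.372, -0.0, 0.001]
force: [-0.1, -0.2, 0.3]
finger_gap: 0.588
```

```bash
python3 look.py w9 jaw_knob card_rail; python3 - <<'E'
from h import *
import pickle
st,s=pickle.load(open('pics/w9.pkl','rb'));W=wristcam(s,st)
print(proj(W,[.5559,-.0491,.0897]),proj(W,[.5559,-.0491,.0977]))
print(s['T_tool_cam'][:3,3])
rows([.556,-.049,.19],downR(np.radians(-46)))
E
```

```text
11.5167 [ 0.55578911 -0.05190696  0.18945037] [-0.292  0.492  1.645 -0.002  1.004  0.517]
jaw_knob [([275.4, 214.1], 0.8)]
card_rail [([531.1, 184.9], 0.84), ([122.9, 105.4], 0.71)]
[[276.03304522 214.26220976]] [[275.90725555 217.11873703]]
[ 0.07178248  0.00142369 -0.14309955]
n 1 q [-0.286  0.491  1.644 -0.002  1.005  0.525]
[-0.1, -0.0, -0.0] [0.1, 0.1, -0.4]
```

View pics/w9.png

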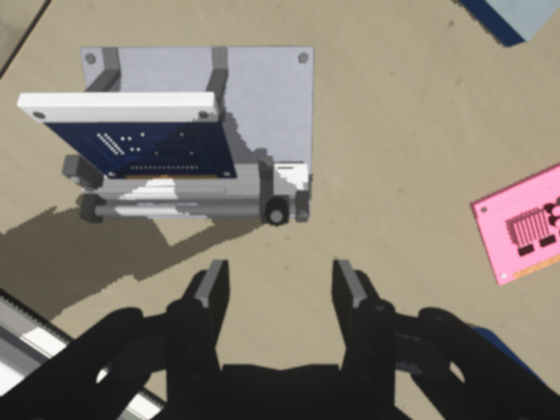

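```bash
python3 - <<'E'
from h import *
rows([.555,-.048,.076],downR(np.radians(-46)))
E
```

```text
n 3 q [-0.286  0.491  1.644 -0.002  1.005  0.525]
[-0.0, -0.1, 3.8] [0.0, 0.0, -0.1]
[-0.0, -0.1, 7.6] [0.1, 0.0, -0.3]
[-0.1, -0.2, 11.4] [0.1, 0.1, -0.4]
```

Emit:
{"method": "move_arm", "body": {"translation": [[-0.1,-0.1,3.0],[-0.1,-0.2,6.5],[-0.1,-0.2,9.5],[-0.1,-0.2,11.3],[-0.1,-0.2,11.3]], "angular": [[0,0,-0.4],[0,0,-0.4],[0,0,-0.4],[0,0,-0.4],[0,0,-0.4]], "hand": [4,4,4,4,4]}}

```text
t: 12.08
tcp_pos: [0.5524, -0.0458, 0.0737]
tool_rot: [0.927, 0.376, -0.003, -0.001]
force: [-0.0, 0.4, 0.6]
finger_gap: 0.468
```

```bash
python3 look.py w10 jaw_knob; python3 - <<'E'
from h import *
plan([.555,-.048,.076],downR(np.radians(-46)))
E
```

```text
12.0833 [ 0.55242509 -0.04582627  0.07365023] [-0.283  0.668  1.731 -0.003  0.749  0.518]
jaw_knob [([286.6, 289.2], 0.56)]
t 12.1833 tcp [ 0.5554 -0.0469  0.0772] q [-0.284  0.662  1.727 -0.003  0.751  0.517] gap 0.469 F [-0.1  0.4  0.6]
trans cm [-0.11  0.05  0.12] rot deg [0.13 0.04 0.2 ]
```

View pics/w10.png

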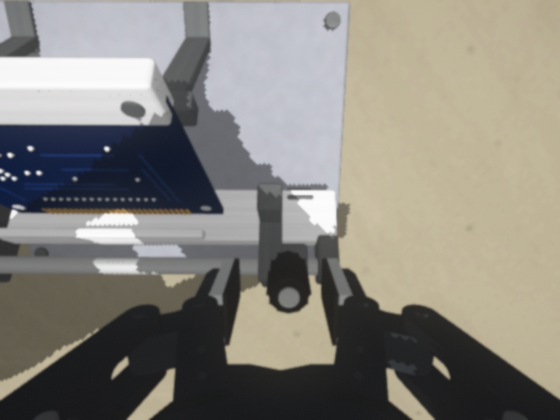

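```bash
python3 - <<'E'
from h import *
import pickle
st,s=pickle.load(open('pics/w10.pkl','rb'));T=s['T_tool_cam'].copy();print(T[:3,3])
T[:3,3]=[.0718,.0,-.143]
c=(s['fx'],s['fy'],s['cx'],s['cy'],T[:3,3],T[:3,:3])
for z in(-.019,-.024,-.03): print(z,proj(c,[[0,0,z],[.01,0,z],[0,.01,z]]).round(1).tolist())
E
```

```text
[ 0.07176825  0.0014205  -0.14310709]
-0.019 [[280.4, 293.3], [280.4, 272.7], [303.1, 293.3]]
-0.024 [[280.4, 299.4], [280.4, 278.1], [303.9, 299.4]]
-0.03 [[280.4, 307.3], [280.4, 285.2], [304.9, 307.3]]
```

Emit:
{"method": "move_arm", "body": {"translation": [[0.0,0.3,0],[0.0,0.3,0.1],[0.0,0.3,0.1],[0.0,0.3,0.1],[0.0,0.3,0.1]], "angular": [[0,0,0],[0,0,0],[0,0,0],[0,0,0],[0,0,0]], "hand": [4,4,1.2,1.2,1.2], "squeeze": 40}}

```text
t: 12.6
tcp_pos: [0.5581, -0.05, 0.0781]
tool_rot: [0.927, 0.376, 0.001, 0.002]
force: [-1.0, 1.9, 5.6]
finger_gap: 0.192
```

Emit:
{"method": "move_arm", "body": {"translation": [[0,0,0],[0,0,0]], "angular": [[0,0,0],[0,0,0]], "hand": [1.2,1.2]}}

```text
t: 12.77
tcp_pos: [0.5581, -0.05, 0.078]
tool_rot: [0.927, 0.376, 0.001, 0.002]
force: [-0.7, 1.2, 5.4]
finger_gap: 0.184
```

```bash
python3 look.py w11 jaw_knob; python3 - <<'E'
from h import *
plan([.555,-.048,.076],downR(np.radians(-46)))
E
```

```text
12.7667 [ 0.55810251 -0.05003277  0.07804348] [-0.288  0.663  1.722 -0.002  0.753  0.514]
jaw_knob [([280.8, 284.5], 0.96)]
t 12.8667 tcp [ 0.5581 -0.05    0.0781] q [-0.288  0.663  1.722 -0.002  0.753  0.514] gap 0.193 F [-0.4  1.1  6.2]
trans cm [-0.08 -0.36  0.2 ] rot deg [ 0.26 -0.08  0.13]
```

View pics/w11.png

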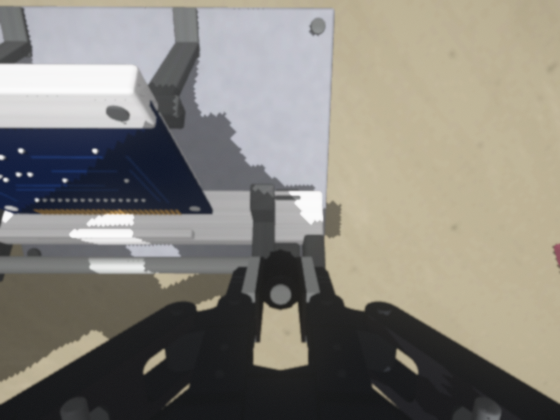

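Emit:
{"method": "move_arm", "body": {"translation": [[0,-0.3,-0.1],[0,-0.6,-0.2],[0,-0.9,-0.2],[0,-1.2,-0.2],[0,-1.4,-0.2]], "angular": [[0,0,0],[0,0,0],[0,0,0],[0,0,0],[0,0,0]], "hand": [1.2,1.2,1.2,1.2,1.2]}}

```text
t: 13.28
tcp_pos: [0.5482, -0.0398, 0.0782]
tool_rot: [0.927, 0.376, 0.001, 0.002]
force: [4.7, -0.1, -9.9]
finger_gap: 0.192
```

```bash
python3 look.py w12; python3 - <<'E'
from h import *
plan([.5581,-.05,.078],downR(np.radians(-46)))
from station import manip
print('force along X',manip.sense()['force']@deckR(H[2])[:,0])
E
```

```text
13.2833 [ 0.54824843 -0.03981855  0.0782414 ] [-0.275  0.653  1.748 -0.002  0.736  0.527]
t 13.3333 tcp [ 0.5479 -0.0395  0.0783] q [-2.750e-01  6.530e-01  1.749e+00 -1.000e-03  7.360e-01  5.270e-01] gap 0.19 F [  4.5   0.9 -11.1]
trans cm [-0.    1.46  0.03] rot deg [ 0.19 -0.05  0.14]
force along X 2.4647763411551646
```

View pics/w12.png

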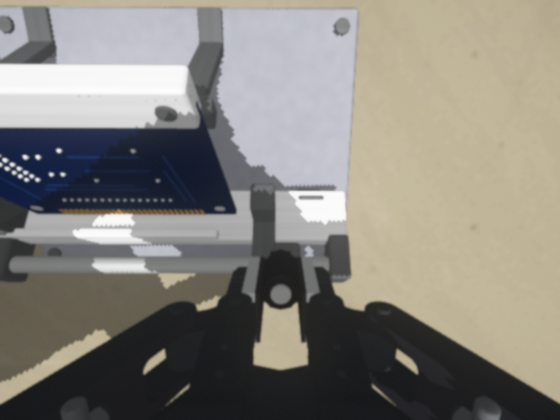

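Emit:
{"method": "move_arm", "body": {"translation": [[0,-0.2,0.1],[0,-0.4,0.1],[0,-0.6,0.1],[0,-0.8,0.1],[0,-0.9,0.1]], "angular": [[0,0,0],[0,0,0],[0,0,0],[0,0,0],[0,0,0]], "hand": [1.2,1.2,1.2,1.2,1.2]}}

```text
t: 13.75
tcp_pos: [0.5422, -0.0336, 0.0782]
tool_rot: [0.927, 0.376, 0.002, 0.002]
force: [3.5, 0.7, -2.6]
finger_gap: 0.19
```

```bash
python3 look.py w13; python3 - <<'E'
from h import *
plan([.5581,-.05,.078],downR(np.radians(-46)))
from station import manip
print('force along X',manip.sense()['force']@deckR(H[2])[:,0])
b=manip.snapshot('top')['pixels'][:,:,::-1]
cv2.imwrite('pics/t13.png',cv2.resize(b[160:280,205:325],None,fx=5,fy=5,interpolation=2))
E
```

```text
13.75 [ 0.5422364  -0.03361315  0.07816098] [-0.267  0.648  1.765 -0.002  0.724  0.535]
t 13.8 tcp [ 0.5421 -0.0335  0.0782] q [-0.267  0.648  1.765 -0.002  0.724  0.535] gap 0.191 F [ 4.7  0.5 -1.5]
trans cm [-0.    2.3   0.03] rot deg [ 0.27 -0.07  0.15]
force along X 2.9357492305729735
```

View pics/w13.png

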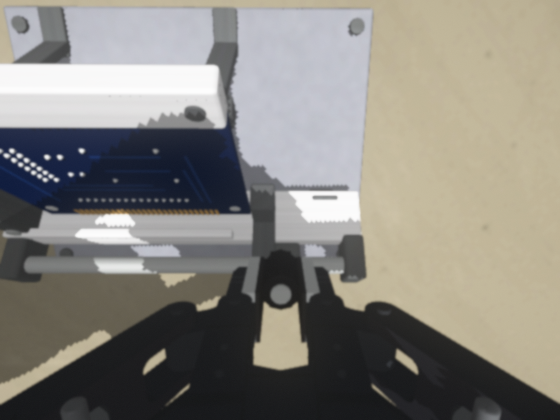

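View pics/t13.png

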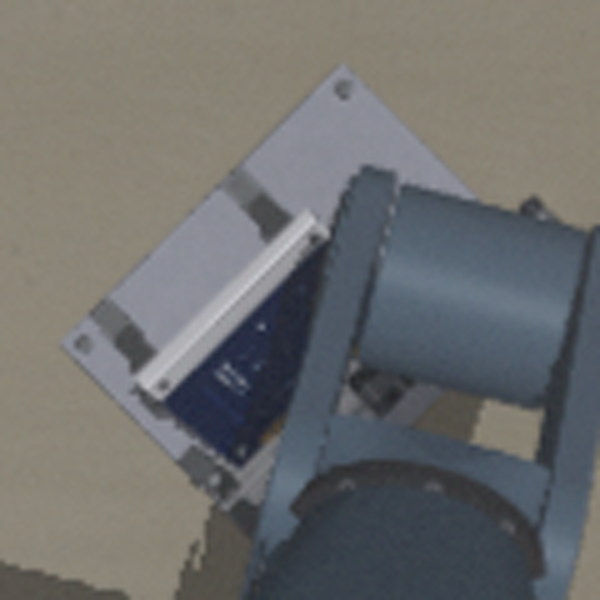

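Emit:
{"method": "move_arm", "body": {"translation": [[0,-0.05,0],[0,-0.1,0],[0,-0.15,0],[0,-0.2,0],[0,-0.25,0]], "angular": [[0,0,0],[0,0,0],[0,0,0],[0,0,0],[0,0,0]], "hand": [1.2,1.2,1.2,1.2,1.2]}}

```text
t: 14.27
tcp_pos: [0.5407, -0.0321, 0.0781]
tool_rot: [0.927, 0.376, 0.002, 0.002]
force: [4.3, 1.0, 2.8]
finger_gap: 0.193
```

Emit:
{"method": "move_arm", "body": {"translation": [[0,-0.05,0],[0,-0.1,0],[0,-0.15,0],[0,-0.2,0],[0,-0.2,0]], "angular": [[0,0,0],[0,0,0],[0,0,0],[0,0,0],[0,0,0]], "hand": [1.2,1.2,1.2,1.2,1.2]}}

```text
t: 14.68
tcp_pos: [0.5396, -0.0308, 0.0781]
tool_rot: [0.927, 0.376, 0.002, 0.002]
force: [5.9, -0.6, 2.8]
finger_gap: 0.191
```

```bash
python3 look.py w14; python3 - <<'E'
from h import *
plan([.5581,-.05,.078],downR(np.radians(-46)))
from station import manip
print('force along X',manip.sense()['force']@deckR(H[2])[:,0])
b=manip.snapshot('top')['pixels'][:,:,::-1]
cv2.imwrite('pics/t14.png',cv2.resize(b[160:280,205:325],None,fx=5,fy=5,interpolation=2))
E
```

```text
14.6833 [ 0.5395602  -0.03084864  0.07808656] [-0.263  0.645  1.773 -0.003  0.718  0.539]
t 14.7333 tcp [ 0.5396 -0.0308  0.0781] q [-0.263  0.645  1.773 -0.003  0.718  0.539] gap 0.186 F [5.5 1.  2.9]
trans cm [-0.01  2.66  0.03] rot deg [ 0.33 -0.08  0.15]
force along X 3.129956935976935
```

View pics/w14.png

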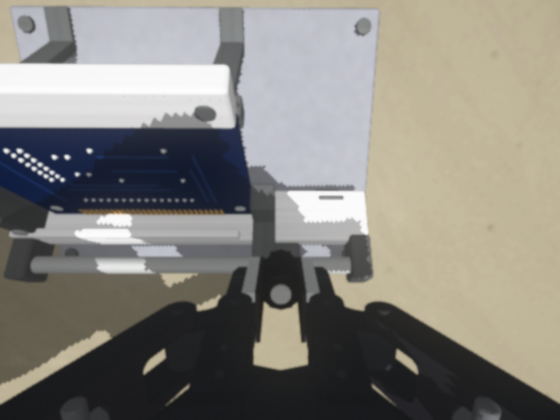

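View pics/t14.png

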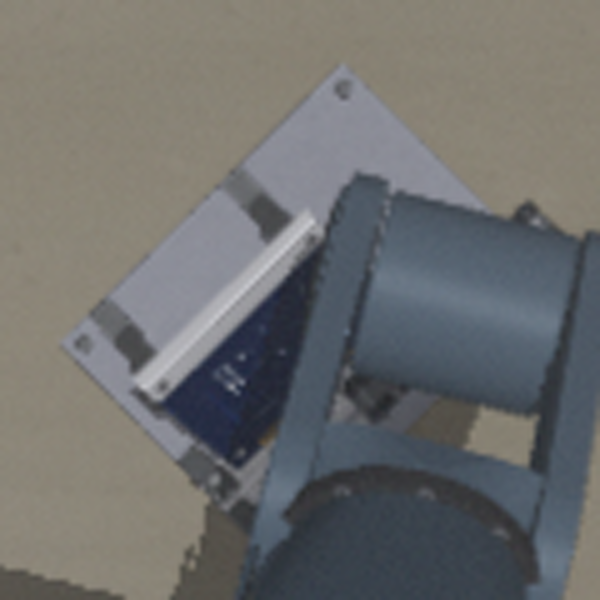

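Emit:
{"method": "move_arm", "body": {"translation": [[0,-0.05,0],[0,-0.1,0],[0,-0.15,0],[0,-0.2,0],[0,-0.2,0]], "angular": [[0,0,0],[0,0,0],[0,0,0],[0,0,0],[0,0,0]], "hand": [1.2,1.2,1.2,1.2,1.2]}}

```text
t: 15.2
tcp_pos: [0.5382, -0.0294, 0.0781]
tool_rot: [0.927, 0.376, 0.002, 0.002]
force: [4.8, 0.0, 2.3]
finger_gap: 0.189
```

Emit:
{"method": "move_arm", "body": {"translation": [[0,-0.05,0],[0,-0.1,0],[0,-0.15,0],[0,-0.2,0],[0,-0.2,0]], "angular": [[0,0,0],[0,0,0],[0,0,0],[0,0,0],[0,0,0]], "hand": [1.2,1.2,1.2,1.2,1.2]}}

```text
t: 15.62
tcp_pos: [0.537, -0.0281, 0.0781]
tool_rot: [0.927, 0.376, 0.002, 0.003]
force: [4.9, 0.3, 2.1]
finger_gap: 0.189
```

Emit:
{"method": "move_arm", "body": {"translation": [[0,-0.05,0],[0,-0.1,0],[0,-0.15,0],[0,-0.2,0],[0,-0.2,0]], "angular": [[0,0,0],[0,0,0],[0,0,0],[0,0,0],[0,0,0]], "hand": [1.2,1.2,1.2,1.2,1.2]}}

```text
t: 16.03
tcp_pos: [0.5369, -0.0281, 0.0781]
tool_rot: [0.927, 0.376, 0.003, 0.004]
force: [6.6, -2.9, 0.7]
finger_gap: 0.19
```

```bash
python3 look.py w15; python3 - <<'E'
from h import *
plan([.5581,-.05,.078],downR(np.radians(-46)))
from station import manip
print('force along X',manip.sense()['force']@deckR(H[2])[:,0])
b=manip.snapshot('top')['pixels'][:,:,::-1]
cv2.imwrite('pics/t15.png',cv2.resize(b[220:270,230:290],None,fx=12,fy=12,interpolation=2))
E
```

```text
16.0333 [ 0.53693692 -0.02806734  0.07813902] [-0.258  0.642  1.782 -0.005  0.708  0.545]
t 16.0833 tcp [ 0.5369 -0.028   0.0781] q [-0.258  0.642  1.782 -0.005  0.708  0.545] gap 0.19 F [ 6.8 -3.9  1.4]
trans cm [-0.01  3.05  0.04] rot deg [ 0.55 -0.11  0.19]
force along X 7.476736424222383
```

View pics/w15.png

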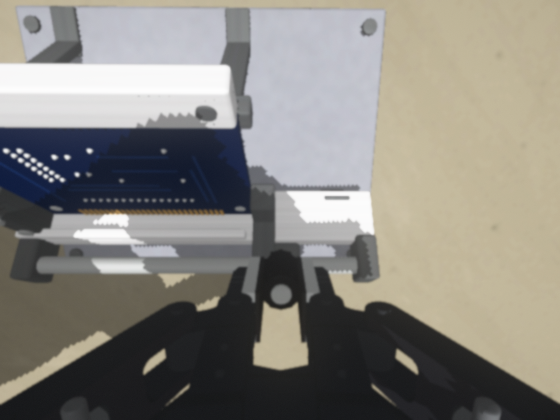

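View pics/t15.png

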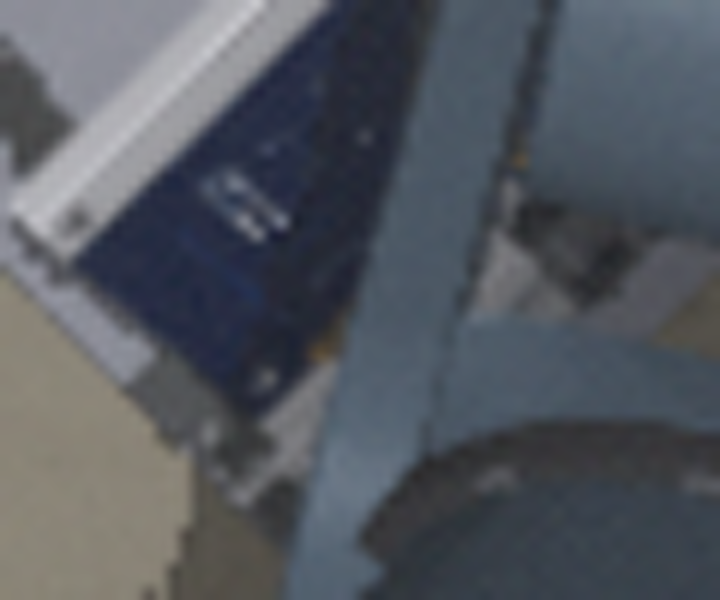

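Emit:
{"method": "move_arm", "body": {"translation": [[0,-0.1,0],[0,-0.2,0],[0,-0.3,0],[0,-0.3,0],[0,-0.3,0]], "angular": [[0,0,0],[0,0,0],[0,0,0],[0,0,0],[0,0,0]], "hand": [1.2,1.2,1.2,1.2,1.2]}}

```text
t: 16.55
tcp_pos: [0.5369, -0.0279, 0.0782]
tool_rot: [0.926, 0.376, 0.004, 0.006]
force: [9.2, -9.7, -3.4]
finger_gap: 0.191
```

```bash
python3 look.py w16; python3 - <<'E'
from h import *
plan([.5581,-.05,.078],downR(np.radians(-46)))
from station import manip
print('force along X',manip.sense()['force']@deckR(H[2])[:,0])
E
```

```text
16.55 [ 0.53690738 -0.02791118  0.07821643] [-0.257  0.641  1.786 -0.008  0.701  0.548]
t 16.6 tcp [ 0.5369 -0.0279  0.0782] q [-0.257  0.641  1.786 -0.008  0.701  0.548] gap 0.192 F [  9.2 -10.   -3.1]
trans cm [-0.02  3.06  0.06] rot deg [ 0.84 -0.16  0.22]
force along X 13.598283848034033
```

Emit:
{"method": "move_arm", "body": {"translation": [[0,0.2,0],[0,0.3,0],[0,0.3,0],[0,0.3,0],[0,0.3,0]], "angular": [[0,0,0],[0,0,0],[0,0,0],[0,0,0],[0,0,0]], "hand": [1.2,1.2,4,4,4]}}

```text
t: 17.02
tcp_pos: [0.5315, -0.0256, 0.0768]
tool_rot: [0.927, 0.376, -0.002, -0.0]
force: [-0.3, -1.0, 0.1]
finger_gap: 0.467
```

```bash
python3 look.py w17 jaw_knob;python3 - <<'E'
from h import *
plan([.5581,-.05,.078],downR(np.radians(-46)))
E
```

```text
17.0167 [ 0.53154498 -0.02559784  0.07679699] [-0.257  0.643  1.788 -0.003  0.713  0.545]
jaw_knob [([293.0, 281.5], 0.67), ([121.0, 163.9], 0.59), ([62.0, 202.8], 0.53)]
t 17.1167 tcp [ 0.5325 -0.0257  0.077 ] q [-0.257  0.643  1.787 -0.003  0.712  0.545] gap 0.466 F [-0.1 -0.1 -1.3]
trans cm [ 0.14  3.53 -0.1 ] rot deg [0.02 0.11 0.18]
```

View pics/w17.png

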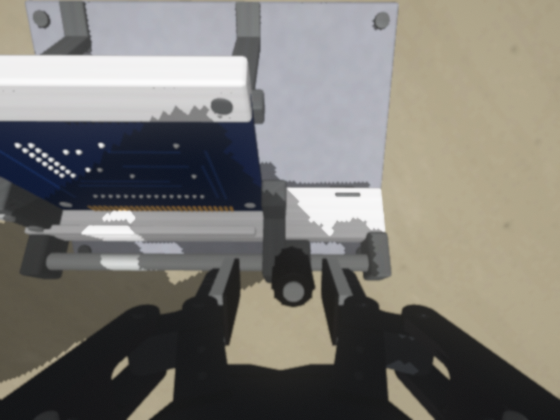

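Knob at (292, 285), free between the fingers (pads at about 238 and 322); the jaw finger still touches the card at column 262. I'll go straight up.

Emit:
{"method": "move_arm", "body": {"translation": [[0,0.3,-1],[0,0.3,-4],[0,0.3,-8],[0,0.3,-12],[0,0.3,-15]], "angular": [[0,0,0],[0,0,0],[0,0,0],[0,0,0],[0,0,0]], "hand": [4,4,4,4,4]}}

```text
t: 17.53
tcp_pos: [0.5357, -0.0277, 0.2301]
tool_rot: [0.927, 0.376, 0.001, 0.002]
force: [1.2, -0.5, 0.0]
finger_gap: 0.469
```

Emit:
{"method": "move_arm", "body": {"translation": [[-1,3,-1],[-2,6,-2],[-4,10,-2],[-6,13,-2],[-8,16,-2]], "angular": [[0,0,0],[0,0,0],[0,0,0],[0,0,0],[0,0,0]], "hand": [4,4,4,4,4]}}

```text
t: 17.95
tcp_pos: [0.5898, -0.1998, 0.2482]
tool_rot: [0.927, 0.376, 0.0, 0.001]
force: [0.7, -0.2, -0.8]
finger_gap: 0.463
```

```bash
python3 look.py w18; python3 - <<'E'
from h import *
from station import manip
print(manip.sense()['qd'].round(3))
for n in('top','side'):
    b=manip.snapshot(n)['pixels'][:,:,::-1]
    print(n,[(m["point"],m["score"]) for m in manip.mark_of('card',n)][:3],[(m["point"],m["score"]) for m in manip.mark_of('card_rail',n)][:3])
    b=b[160:280,205:325] if n=='top' else b[150:270,200:340]
    cv2.imwrite(f'pics/{n}18.png',cv2.resize(b,None,fx=5,fy=5,interpolation=2))
print(proj(CAM['top'],d2w(H,[[0,.055,.002],[0,.101,.002]])),proj(CAM['side'],d2w(H,[[0,.055,.002],[0,.101,.002]])))
E
```

```text
17.95 [ 0.58984689 -0.19980435  0.24820708] [-5.050e-01  5.060e-01  1.422e+00 -1.000e-03  1.211e+00  2.950e-01]
[ 0.043 -0.023  0.052  0.029 -0.025  0.106]
top [([260.2, 229.3], 0.75), ([383.2, 155.6], 0.58)] [([370.0, 147.2], 0.83), ([250.6, 223.8], 0.65)]
side [([244.8, 223.3], 0.92), ([385.5, 223.6], 0.83)] [([369.1, 222.1], 0.96), ([238.7, 205.6], 0.67)]
[[257.24049665 229.97265679]
 [249.0812872  222.3350388 ]] [[245.58400418 222.10337809]
 [239.81705082 204.21127705]]
```

View pics/top18.png

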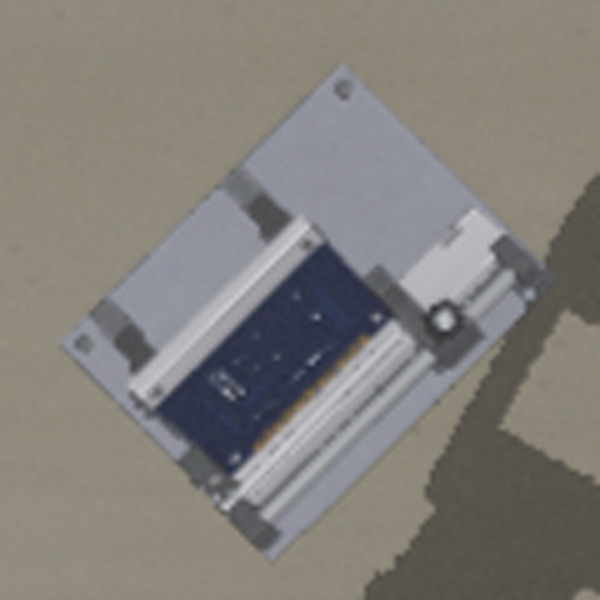

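View pics/side18.png

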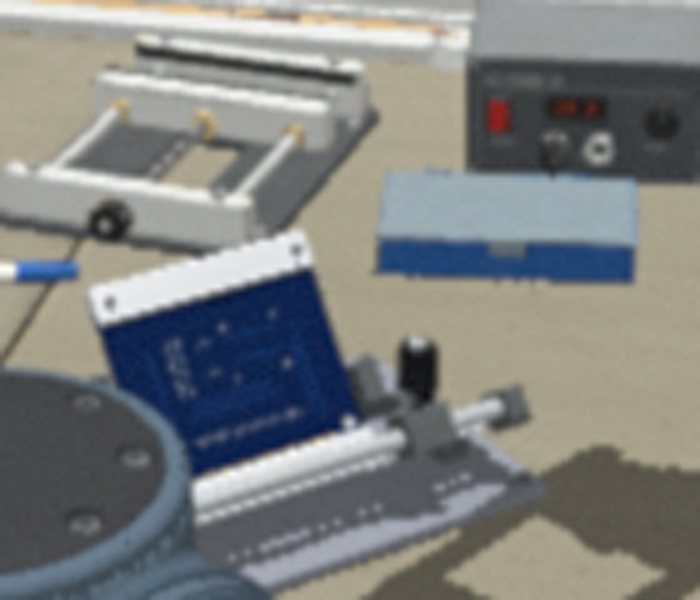

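Emit:
{"method": "move_arm", "body": {"translation": [[0,0,0],[0,0,0],[0,0,0]], "angular": [[0,0,0],[0,0,0],[0,0,0]], "hand": [4,4,4]}}

```text
t: 18.55
tcp_pos: [0.5901, -0.1974, 0.2484]
tool_rot: [0.926, 0.376, 0.001, 0.002]
force: [-0.2, 0.0, -0.3]
finger_gap: 0.469
```

```bash
python3 -c "
from station import manip
s=manip.sense();print(s['t'],s['force'],s['qd'].round(3));print(manip.sign_off())"
```

```text
18.55 [-0.19670044  0.04466583 -0.26128617] [-0.006  0.003 -0.004  0.001  0.001  0.001]
the job is handed in; nothing more can be done
None
```

I gripped the card by its rail, lifted it up the slope, and turned it half a turn about the finger axis. I then set it back on the ledge with the solder side out and let go. After that I gripped the jaw's knob and slid the jaw about 31 mm, until the card stopped against the fixed stop. I pressed with about 13.6 N at the wrist, eased off, released the knob, and moved clear. The job was handed in at 18.55 s.

**Last checks:**
- **Seating:** the top and side pictures show the solder side out, the rail up and the contact edge on the ledge.
- **Clamping:** the jaw finger is against the card's right edge and its left edge is at the stop. The push stalled and the force rose, which agrees.
- **Robot:** the arm was clear, at rest, and its force reading was near zero.

**Not confirmed:**
- **Card position:** the side camera's card and rail points agree with the seated pose to about 1.5 pixels. The top camera's are 2 to 3 pixels (about 5 mm) off along the ledge; I saw smaller disagreements in that camera earlier (about 3 mm) and took this as its error. I did not measure the card's sideways position any other way.
- **Jaw value:** I had no direct reading of it.
- **Bystanders:** I did not measure the bottle, tape, tweezers and brush again at the end. The arm kept clear of where they stood.

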